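# Load and start the brush steriliser

### The arm

A 6-joint arm with a two-finger parallel gripper is mounted at the origin on the work surface. World frame = base frame: x ahead of the robot, y to its left, z up, the work surface at z = 0. Lengths are in m, angles in degrees, forces in N, time in s.
With the tool pointing down it reaches from about 0.35 to 0.925 m from the base axis. Payload 6.4 kg.
Tool frame: the origin (TCP) lies midway between the tips of the shut fingers; the grasp point (between the pads) lies 19 mm behind it; z points along the fingers, y is the line along which they close (so a half turn about z gives the same grasp; the last joint's range is limited). The gripper opens to 94 mm and grips with 3 to 60 N. Pads are 16 mm wide; open, the fingers measure 119 mm over their backs; the gripper's body (75 mm by 177 mm) begins 78 mm behind the grasp point.
Start: joints at [-73.975, 14.043, 89.255, -0, 76.702, -9.975], TCP at [0.285, -0.584, 0.205] pointing down, gripper open.
Joint ranges: [-179.41, 179.41], [-58.25, 129.5], [7.25, 145.43], [-54.29, 234.29], [11.92, 165.04], [-157.13, 157.13]. Speed limits (degrees/s): [147.25, 147.25, 180, 180, 180, 180].

### API

Orientations are given as a 3x3 rotation matrix whose columns are the frame's x, y, z axes.
In Python, from rig import ctrl, camera, calibration, workorder, nets gives the robot as it stands.
- The arm moves only by the tool send_rows, never from a script. Its argument "deltas" is a list of rows, each a list of 4 numbers: the shift along the world's x, y, z in m, then the turn about the world's z in degrees. In form: [[x, y, z, yaw], ...]. A call has 1 to 5 rows; each row shifts and turns the commanded pose from where the row before left it; what a row does not reach is not made up. A row lasts 1/10 s, in which the tool goes at most 50 mm and 8.59 degrees, less where a joint would pass 70% of its speed; a pose out of reach is approached as far as the arm can. A call with a gripper value outside its range is refused whole. "grip" is the opening, from 0 (shut) to 1 (fully open), set as the call begins (left out, the last holds). The fingers move at their own pace and stop on an object; "squeeze" is the grip in N (left out, the last holds). Time passes only in rows, so rows that do not move let the fingers close. It gives the time, the measured TCP pose, the force, the opening and the grip force at its end, in the units of the state.
- ctrl.get_state(): the state, without advancing time (a new reading comes with each control period).
- camera(name): name is "side" or "top" or "wrist"; returns the picture (384x512x3 uint8, red, green, blue); there is no depth.
- calibration(name): a dict with "mtx" (3x3 intrinsics, pixels), "distortion" ([k1, k2, p1, p2, k3] as OpenCV has them; the pictures are not rectified), "T" (4x4, takes a point from camera to world coordinates). Camera axes: x right, y down, z forward; pixel columns grow to the right and rows downward; lengths in m; the calibration is good to about 2 mm. A picture is of the moment at which its call begins: read the wrist's pose just before it. calibration takes no time and is no camera call; for the wrist camera it gives the pose at the moment of the call.
- workorder.close_job(): hands the job in; it is judged then, once.
Trained networks look in the newest picture that a camera, given by its name, has taken for a name from the list of things; names that differ only in an ending like _2 or _b are one class to them, and where a whole thing is asked for, a point or a joint stands for the part that bears it (a point fixed in the world has none). Each returns a list of dicts, best first, with "confidence" (0 to 1); they miss things now and then, are a little off and sometimes report something else, mostly with a low value. They report only what shows in the picture. A call takes as long as a camera call. They do not tell look-alikes from the thing itself.
- nets.find_in(label, camera): "at" ([x, y, z] in m, in world coordinates, good to about 4 mm: the middle of the surface that is visible of it).
- nets.place_of(label, camera): "at" ([x, y, z] in m, in world coordinates, good to about 4 mm: a listed point, or the origin of a listed thing).
The state is a dict: "time_s": time; "joints": joint angles; "qd": joint speeds; "tau": joint torques, N m; "ee_pos": TCP position; "eef_rot": TCP orientation; "force": force on the tool from outside, world axes, zero at the start; "moment": the same for the moment, N m; "finger_gap": finger opening in m; "grasp_force": force on a finger pad.
Only numpy, scipy, OpenCV 4.12 (cv2) and the standard library are available. Lean on these libraries where they do the work, as an engineer would, in place of code of your own. Each camera call takes 0.05 s, during which the arm holds its last target. There are 200 camera calls.

### The job

Get the garment brushes sterilised: lower the aluminium rack plate over the steriliser's two locating pins until it rests flush, then stand every brush on the table bristles down on the plate, side by side, and gently lower the lid until it is fully closed. Only then turn the timer dial clockwise to the sixth click (the red mark) and press the green start button fully once it is set. Leave the other things on the table where they are.

Things in the scene. Friction and masses are not known exactly. Their poses are not given: they have to be found in the camera images.
- unit: White steriliser, fixed. Origin: underside centre of its open chamber; x along its length, y towards the lid hinge, z up. Chamber 310 x 200 mm outside, 298 x 188 inside, walls 95 high, floor at z = 6. Four rubber rests (tops z = 18) at (+-115, +-60) carry the rack plate. A closed control deck, top at z = 95, runs along the -y side, y from -100 to -190 mm.
- pin_a (a point): Tip of the locating pin on the deck side, at steriliser (0, -65, 48) mm. Upright steel pin, 12 mm in diameter up to z = 40, then a cone to the tip.
- pin_b (a point): Tip of the other locating pin, same shape, on the hinge side, at steriliser (0, 65, 48) mm.
- lid (a joint): Lid: amber window in a blue frame, 310 x 195 x 9 mm, hinged along the chamber's +y top edge. 0 = closed, grows as it opens, 1.57 = upright (starts near that, 1.5 to 1.66), 1.75 = stop. Stiff hinge: it stays at any angle and must be pushed all the way down (up to 4 N near the free edge). No handle: push it from behind on its outer face.
- lid_hinge (a point): Middle of the lid's hinge line, at steriliser (0, 100, 95) mm; the line runs along the steriliser's x.
- lid_edge (a point): Middle of the lid's free edge on its outer face, 195 mm from the hinge line.
- dial (a joint): Timer dial on the deck, upright axis; rad, grows clockwise seen from above. Detent click every 0.5236 rad (30 deg): 0 = green mark, pointer to the steriliser's -x; 3.1416 = sixth click, red mark, pointer to +x; stop just beyond the eighth. Starts at click 0, 1 or 2. About 0.09 N m takes it over a click; let go, it settles in the nearest detent.
- dial_grip (a point): On the dial's axis, steriliser (-75, -145, 123) mm, mid-height of its grey bar grip: 56 mm long, 14 wide, 10 to 40 mm above the deck, on a round foot 60 wide and 10 high. Its x axis runs along the bar, away from the pointer, and turns with it.
- dial_pointer (a point): Orange pointer end of the dial's bar, on its top, 27 mm from the dial's axis.
- start (a joint): Green round start button on the deck, 34 mm in diameter: 0 = out, 0.006 m = fully pressed, about 4 N; springs back. Counts as pressed beyond 0.004 m.
- start_top (a point): Centre of the start button's top, above steriliser (80, -145) mm; pressed straight down.
- rack: Loose aluminium rack plate, 280 (x) x 165 (y) x 8 mm, 0.3 kg, with dark squares. Origin: underside centre, z up. Two through holes, 15 mm in diameter, at (0, +-65) mm fit the pins, either way round. At its centre a blue bridge handle: bar 60 mm long along y, 12 thick along x, 32 to 48 mm above the underside, on two legs.
- brush_a: Red garment brush, 110 (x) x 48 (y) x 58 mm, 0.14 kg, bristles (black) down. Origin: underside centre, z up. Bristle block to 16 mm, back to 28 mm, on it a grip ridge 66 mm long along x, 20 mm wide, from 28 to 58 mm above the underside. May be absent.
- brush_b: Brown wooden garment brush, 110 (x) x 48 (y) x 58 mm, 0.14 kg, bristles (black) down. Origin: underside centre, z up. Bristle block to 16 mm, back to 28 mm, on it a grip ridge 66 mm long along x, 20 mm wide, from 28 to 58 mm above the underside. May be absent.
- brush_c: Green garment brush, 110 (x) x 48 (y) x 58 mm, 0.14 kg, bristles (black) down. Origin: underside centre, z up. Bristle block to 16 mm, back to 28 mm, on it a grip ridge 66 mm long along x, 20 mm wide, from 28 to 58 mm above the underside. May be absent.
- brush_d: Yellow garment brush, 110 (x) x 48 (y) x 58 mm, 0.14 kg, bristles (black) down. Origin: underside centre, z up. Bristle block to 16 mm, back to 28 mm, on it a grip ridge 66 mm long along x, 20 mm wide, from 28 to 58 mm above the underside. May be absent.
- spool_orange: Bystander, to be left alone: orange thread spool, 60 mm wide, 60 mm high. Origin: underside centre.
- spool_blue: Bystander, to be left alone: blue thread spool, 60 mm wide, 60 mm high. Origin: underside centre.
- stain_bottle: Bystander, to be left alone: white stain-remover bottle, 60 mm wide, 150 mm high. Origin: underside centre.
- soap_jar: Bystander, to be left alone: clear jar with a yellow cap, 72 mm wide, 90 mm high. Origin: underside centre.
- stapler: Bystander, to be left alone: blue and black stapler, 130 x 36 x 42 mm. Origin: underside centre.
- tape_roll: Bystander, to be left alone: roll of clear tape lying flat, 90 mm wide, 40 mm high. Origin: underside centre.
Things that resemble listed ones, but are neither listed nor needed, are in the scene too. Of the things like the brush_a, leave any that is purple; of the rest the larger one is meant. What is shaped like the brush_c but purple is not meant.

How it is judged (in metres and radians):
On the way, in this order (a step that is already met when the one before it is completed fails the run):
1. the rack plate rests flush over both pins (z of rack in the frame of unit between 0.0155 and 0.021 m and angle between rack's own z axis and vertical below 0.03 rad and horizontal distance between rack and unit below 0.005 m and angle between the x axis of rack and the x axis of unit, either way round below 0.06 rad), for 0.2 s.
2. every brush stands on the plate and the lid is closed (all of step 1 and x of brush_a in the frame of unit between -0.145 and 0.145 m and y of brush_a in the frame of unit between -0.09 and 0.09 m and z of brush_a in the frame of unit between 0.019 and 0.036 m and angle between each of brush_a, brush_b, brush_c, brush_d's own z axis and vertical below 0.25 rad and x of brush_b in the frame of unit between -0.145 and 0.145 m and y of brush_b in the frame of unit between -0.09 and 0.09 m and z of brush_b in the frame of unit between 0.019 and 0.036 m and x of brush_c in the frame of unit between -0.145 and 0.145 m and y of brush_c in the frame of unit between -0.09 and 0.09 m and z of brush_c in the frame of unit between 0.019 and 0.036 m and x of brush_d in the frame of unit between -0.145 and 0.145 m and y of brush_d in the frame of unit between -0.09 and 0.09 m and z of brush_d in the frame of unit between 0.019 and 0.036 m and value of joint lid below 0.04 rad), for 0.2 s.
3. with the lid closed, the dial is at the sixth click (value of joint lid below 0.04 rad and value of joint dial between 2.9816 and 3.3016 rad), for 0.3 s.
4. with the lid closed and the dial set, the start button is pressed (all of step 3 and value of joint start above 0.004 m), for 0.05 s.
At the end, for the whole second after the job is handed in: Plate on its rests over both pins (within 5 mm of centre, tilt under 0.03 rad); every brush present bristles down on it, none stacked (tilt under 0.25); lid under 0.04 rad; dial at rest at the sixth click (3.14 within 0.16 rad); start button pressed and let go; all at rest (all of step 1 and all of step 3 and x of brush_a in the frame of unit between -0.145 and 0.145 m and y of brush_a in the frame of unit between -0.09 and 0.09 m and z of brush_a in the frame of unit between 0.019 and 0.036 m and angle between each of brush_a, brush_b, brush_c, brush_d's own z axis and vertical below 0.25 rad and x of brush_b in the frame of unit between -0.145 and 0.145 m and y of brush_b in the frame of unit between -0.09 and 0.09 m and z of brush_b in the frame of unit between 0.019 and 0.036 m and x of brush_c in the frame of unit between -0.145 and 0.145 m and y of brush_c in the frame of unit between -0.09 and 0.09 m and z of brush_c in the frame of unit between 0.019 and 0.036 m and x of brush_d in the frame of unit between -0.145 and 0.145 m and y of brush_d in the frame of unit between -0.09 and 0.09 m and z of brush_d in the frame of unit between 0.019 and 0.036 m and linear speed of each of brush_a, brush_b, brush_c, brush_d, rack below 0.03 m/s and velocity of joint dial between -0.2 and 0.2 rad/s and value of joint start below 0.002 m); the robot touches nothing.
It fails at once if a bystander is moved more than 50 mm (distance of any of spool_orange, spool_blue, stain_bottle, soap_jar, stapler, tape_roll from where it was at the start of the episode above 0.05 m).
It fails at once if the lid is slammed (closing faster than 3 rad/s) (velocity of joint lid below -3 rad/s).
Of brush_a, brush_b, brush_c, brush_d only 2 to 4 are there at a start; the rules pass over those that are not, and their reading is None.
At some moment in a run one of brush_a, brush_b, brush_c, brush_d may be knocked a few centimetres aside while the robot is not near it.
Once in a run the grip may slacken for a moment while it holds something.
It also fails if it takes over 210 s, if anything falls off the work surface, if the arm or the gripper's body presses on something with over 40 N, if the wrist force passes 120 N, or if a joint passes its speed limit or range.

## Working session

There is one attempt and no reset: what is moved stays moved. The work goes in short steps, Python scripts to look and compute and a tool call to move; the robot and the scene stay as the last step left them, time stands still between calls to the robot, and variables do not carry over. Pictures are saved under pics/ and viewed, at most 14 in all, crops included, and the job is handed in when it is done.

Besides the shell and the picture viewer there is one more tool, called after "Emit:" as a command line: name --pt "numbers of a row" for each row, then --argument value for the rest. send_rows: Moves the arm, as the interface text tells. Its arguments: {"type":"object","properties":{"deltas":{"type":"array"},"grip":{"type":"number"},"squeeze":{"type":"number"}},"required":["deltas"]}

```bash
mkdir -p pics; ls; cat > h.py <<'E'
import numpy as np, cv2
from rig import ctrl, camera, calibration, workorder, nets
def snap(name,fn=None):
    im=camera(name)
    if fn: cv2.imwrite('pics/'+fn,im[:,:,::-1])
    return im
def px2w(name,uv,z):
    c=calibration(name);K=np.array(c['mtx']);D=np.array(c['distortion']);T=np.array(c['T'])
    p=cv2.undistortPoints(np.array(uv,float).reshape(-1,1,2),K,D).reshape(-1,2)
    d=(T[:3,:3]@np.c_[p,np.ones(len(p))].T).T;o=T[:3,3]
    return o+d*((z-o[2])/d[:,2])[:,None]
def w2px(name,P):
    c=calibration(name);T=np.linalg.inv(np.array(c['T']))
    return cv2.projectPoints(np.array(P,float).reshape(-1,3),cv2.Rodrigues(T[:3,:3])[0],T[:3,3],np.array(c['mtx']),np.array(c['distortion']))[0].reshape(-1,2)
E
python3 - <<'E'
from h import *
np.set_printoptions(precision=3,suppress=True)
s=ctrl.get_state();print(s['time_s'],s['ee_pos'],s['eef_rot'],s['force'],s['finger_gap'])
for n in ['top','side']:
    im=snap(n,n+'0.png')
    for l in ['unit','rack','brush_a','brush_b','brush_c','brush_d','pin_a','pin_b','lid_edge','dial_grip','dial_pointer','start_top','lid_hinge']:
        print(n,l,[(np.round(d['at'],3).tolist(),round(d['confidence'],2)) for d in nets.place_of(l,n)][:5])
big=cv2.resize(cv2.imread('pics/top0.png'),(800,600));cv2.imwrite('pics/top0b.png',big)
E
```

```text
pics
0.0 [ 0.285 -0.584  0.204] [[ 0.899  0.438 -0.001]
 [ 0.438 -0.899  0.002]
 [ 0.    -0.002 -1.   ]] [ 0.337  0.737 -0.499] 0.09385233798246188
top unit [([0.543, 0.236, 0.001], 0.9)]
top rack [([0.65, -0.15, -0.003], 0.91)]
top brush_a [([0.556, -0.378, -0.004], 0.84), ([0.271, -0.218, 0.004], 0.8), ([0.233, -0.372, -0.002], 0.8), ([0.377, -0.03, -0.002], 0.67), ([0.439, -0.136, -0.001], 0.6)]
top brush_b [([0.556, -0.378, -0.004], 0.84), ([0.271, -0.218, 0.004], 0.8), ([0.233, -0.372, -0.002], 0.8), ([0.377, -0.03, -0.002], 0.67), ([0.439, -0.136, -0.001], 0.6)]
top brush_c [([0.556, -0.378, -0.004], 0.84), ([0.271, -0.218, 0.004], 0.8), ([0.233, -0.372, -0.002], 0.8), ([0.377, -0.03, -0.002], 0.67), ([0.439, -0.136, -0.001], 0.6)]
top brush_d [([0.556, -0.378, -0.004], 0.84), ([0.271, -0.218, 0.004], 0.8), ([0.233, -0.372, -0.002], 0.8), ([0.377, -0.03, -0.002], 0.67), ([0.439, -0.136, -0.001], 0.6)]
top pin_a [([0.545, 0.306, 0.05], 0.69)]
top pin_b [([0.545, 0.306, 0.05], 0.69)]
top lid_edge [([0.55, 0.331, 0.294], 0.66), ([0.775, 0.134, 0.001], 0.28)]
top dial_grip [([0.681
[... 728 characters left out ...]
0.002], 0.81), ([0.444, -0.136, -0.001], 0.76), ([0.559, -0.379, 0.0], 0.76), ([0.378, -0.031, -0.003], 0.73)]
side brush_d [([0.235, -0.37, -0.001], 0.94), ([0.274, -0.212, -0.002], 0.81), ([0.444, -0.136, -0.001], 0.76), ([0.559, -0.379, 0.0], 0.76), ([0.378, -0.031, -0.003], 0.73)]
side pin_a [([0.547, 0.302, 0.049], 0.63)]
side pin_b [([0.547, 0.302, 0.049], 0.63)]
side lid_edge [([0.55, 0.332, 0.288], 0.77)]
side dial_grip [([0.462, 0.091, 0.124], 0.58)]
side dial_pointer [([0.447, 0.11, 0.134], 0.74), ([0.442, -0.138, -0.002], 0.61)]
side start_top [([0.646, -0.143, -0.0], 0.45), ([0.62, 0.089, 0.118], 0.44), ([0.464, 0.089, 0.122], 0.27)]
side lid_hinge [([0.554, 0.336, 0.093], 0.79)]
```

View pics/top0b.png

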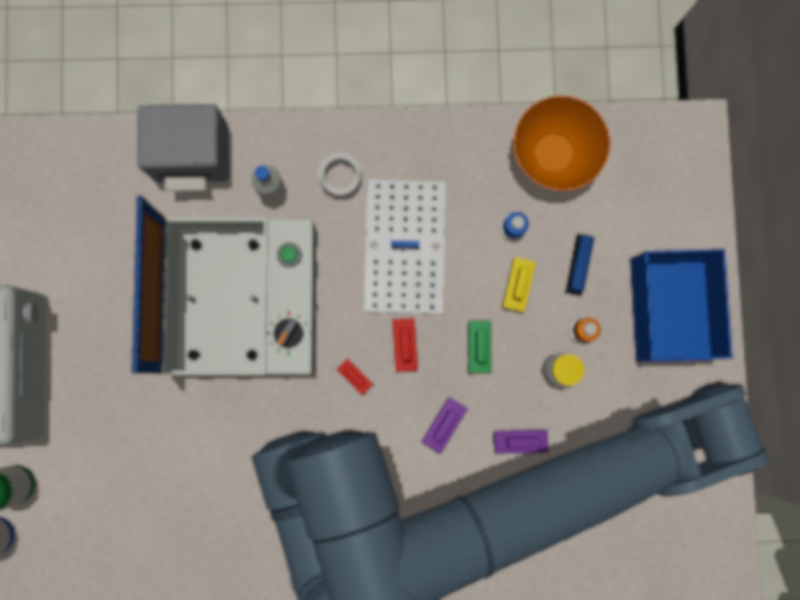

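View pics/side0.png

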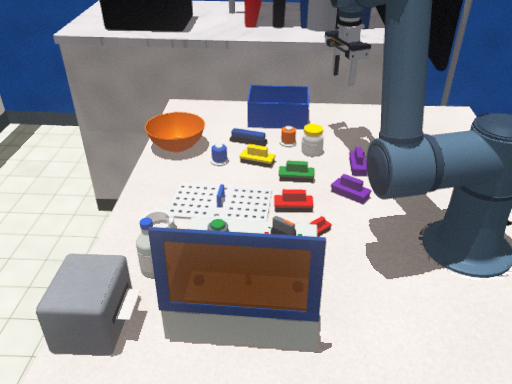

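Top view (800x600 version): the unit is at about (235,300) with the lid upright on the left. The rack is at (405,245), the large red brush at (405,345), green at (480,347) and yellow at (519,285). The small red and both purple ones are look-alikes, and there is no brown brush. The side view agrees. Next I measure yaws by colour.

```bash
cat >> h.py <<'E'
R={'red':[((0,130,60),(8,255,255)),((172,130,60),(180,255,255))],'green':[((50,100,40),(80,255,255))],'yellow':[((22,120,90),(34,255,255))]}
def brush(name,im,col,zt=0.03,amin=60):
    hsv=cv2.cvtColor(im,cv2.COLOR_RGB2HSV);m=sum(cv2.inRange(hsv,a,b) for a,b in R[col])
    out=[]
    for c in cv2.findContours(m,cv2.RETR_EXTERNAL,cv2.CHAIN_APPROX_NONE)[0]:
        if cv2.contourArea(c)<amin: continue
        P=px2w(name,c.reshape(-1,2),zt)[:,:2]
        r=cv2.minAreaRect((P*1000).astype(np.float32));w,h=r[1];a=r[2]
        if w<h: a+=90
        a=(a+90)%180-90
        out.append((np.round(r[0],1).tolist(),(round(max(w,h)),round(min(w,h))),round(a,1)))
    return out
E
python3 - <<'E'
from h import *
im=cv2.imread('pics/top0.png')[:,:,::-1].copy()
for c in R: print(c,brush('top',im,c))
hsv=cv2.cvtColor(im,cv2.COLOR_RGB2HSV);m=cv2.inRange(hsv,(100,150,60),(125,255,255))
for c in cv2.findContours(m,0,1)[0]:
    if cv2.contourArea(c)>25:
        P=px2w('top',c.reshape(-1,2),.048)[:,:2];r=cv2.minAreaRect((P*1000).astype(np.float32));print('blue',np.round(P.mean(0),3),r)
print(w2px('top',[[0.545,0.236,0.1]]),calibration('wrist')['T'],calibration('wrist')['mtx'])
E
```

```text
red [([375.5, -35.5], (72, 27), 43.6), ([438.7, -139.5], (106, 44), 1.7)]
green [([170.4, 668.7], (61, 18), 1.1), ([430.5, -292.5], (100, 42), -2.2)]
yellow [([377.2, -471.8], (64, 61), 88.4), ([556.0, -379.8], (109, 46), -15.5)]
blue [0.441 0.404] ((442.06048583984375, 403.5530700683594), (6.266211986541748, 75.71684265136719), 89.97850799560547)
blue [0.555 0.401] ((556.1830444335938, 400.3304748535156), (6.307110786437988, 70.22856903076172), 89.91726684570312)
blue [ 0.501 -0.706] ((502.080810546875, -704.7645263671875), (188.30751037597656, 220.97389221191406), 89.94878387451172)
blue [ 0.594 -0.505] ((593.799072265625, -504.94525146484375), (25.10820770263672, 112.90650939941406), 75.87195587158203)
blue [0.668 0.398] ((668.5097045898438, 396.972412109375), (6.346166610717773, 71.08709716796875), 89.85966491699219)
blue [ 0.672 -0.372] ((672.9663696289062, -371.67279052734375), (40.26456832885742, 35.957435607910156), 58.84063720703125)
blue [0.8   0.146] ((800.5615234375, 144.96722412109375), (23.198881149291992, 18.318986892700195), 43.23210906982422)
[[136.63838412 188.34105978]] [[ 0.43835875 -0.86115476 -0.2573987   0.36129118]
 [-0.89879895 -0.42045553 -0.12400646 -0.54963537]
 [-0.00143596  0.285709   -0.95831535  0.38427188]
 [ 0.          0.          0.          1.        ]] [[286.63200533   0.         257.36736414]
 [  0.         286.63200533 195.89861042]
 [  0.           0.           1.        ]]
```

Emit:
send_rows --pt "0.02 0.035 0.02 8" --pt "0.03 0.036 0.02 8" --pt "0.03 0.036 0.02 8" --pt "0.03 0.036 0.02 8" --pt "0.03 0.036 0 8"

```text
time_s: 1.9
ee_pos: [0.4251, -0.407, 0.2882]
eef_rot: [[0.402, 0.916, 0.004], [0.916, -0.402, -0.005], [-0.003, 0.006, -1.0]]
force: [0.6, 0.2, 0.0]
finger_gap: 0.0943
grasp_force: 0.0
```

Emit:
send_rows --pt "0.03 0.036 0 8" --pt "0.03 0.036 0 8" --pt "0.03 0.036 0 7" --pt "0.03 0.036 0 0" --pt "0.03 0.036 0 0"

```text
time_s: 2.4
ee_pos: [0.5743, -0.2256, 0.2846]
eef_rot: [[0.017, 1.0, 0.0], [1.0, -0.017, -0.0], [-0.0, 0.0, -1.0]]
force: [0.6, -0.6, 0.6]
finger_gap: 0.0941
grasp_force: 0.0
```

Emit:
send_rows --pt "0.03 0.036 0 0" --pt "0.03 0.03 0 0" --pt "0.013 0 0 0" --pt "0 0 0 0" --pt "0 0 0 0"

```text
time_s: 2.9
ee_pos: [0.6459, -0.1615, 0.2841]
eef_rot: [[0.018, 1.0, -0.001], [1.0, -0.018, -0.0], [-0.0, -0.001, -1.0]]
force: [-0.0, 0.6, 0.0]
finger_gap: 0.0938
grasp_force: 0.0
```

```bash
python3 - <<'E'
from h import *
np.set_printoptions(precision=4,suppress=True)
s=ctrl.get_state();print(s['time_s'],s['ee_pos'],s['eef_rot'],s['joints'],s['force'])
im=snap('wrist','w1.png')
for l in ['rack','pin_a','unit']: print(l,nets.place_of(l,'wrist'))
s1=cv2.resize(snap('side')[0:160,200:440],(720,480),interpolation=cv2.INTER_CUBIC)[:,:,::-1]
cv2.imwrite('pics/c1.png',np.hstack([cv2.resize(cv2.imread('pics/w1.png'),(400,300)),cv2.resize(s1,(400,300))]))
E
```

```text
2.9 [ 0.6459 -0.1615  0.2841] [[ 0.0176  0.9998 -0.0007]
 [ 0.9998 -0.0176 -0.    ]
 [-0.     -0.0007 -1.    ]] [-23.7659  13.228   82.0317  -0.0167  84.7771 -22.7571] [-0.0189  0.56    0.0243]
rack [{'at': [0.6434, -0.1456, -0.0042], 'confidence': 0.83}]
pin_a []
unit []
```

View pics/c1.png

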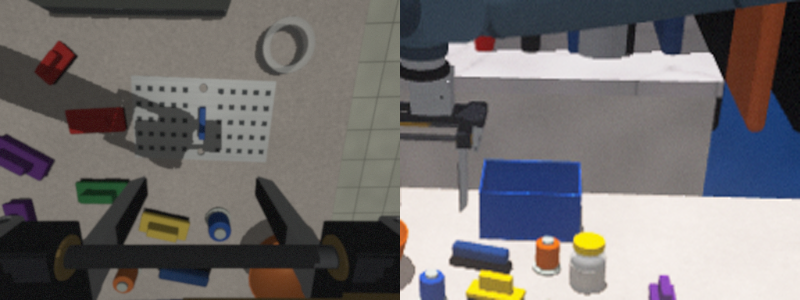

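Wrist view (left half of the composite): the blue handle is at about (202,122), the holes are near (204,87) and (201,152), and the plate's right corners are at (275,82) and (267,161). The gripper body is wide along the closing line only. Now I fit the rack's pose.

```bash
python3 - <<'E'
from h import *
np.set_printoptions(precision=4,suppress=True)
im=cv2.imread('pics/w1.png')[:,:,::-1].copy()
hsv=cv2.cvtColor(im,cv2.COLOR_RGB2HSV)
m=cv2.inRange(hsv,(100,100,30),(125,255,255));m[:120]=0;m[190:]=0;m[:,:230]=0;m[:,290:]=0
P=px2w('wrist',np.argwhere(m)[:,::-1],.045)[:,:2];print('handle',len(P),P.mean(0),cv2.minAreaRect((P*1000).astype(np.float32)))
q=np.array([[131,77],[275,82],[267,161],[204,87],[201,152]])*1.28
W=px2w('wrist',q,.008);print(W)
e=W[1]-W[0];print('yaw long',np.degrees(np.arctan2(e[1],e[0])));e=W[3]-W[4];print('yaw holes',np.degrees(np.arctan2(e[1],e[0]))-90, (W[3]+W[4])/2)
# long edge fit
g=cv2.cvtColor(im,cv2.COLOR_RGB2GRAY);pts=[]
for u in range(270,335,3):
    col=g[80:125,u].astype(int);pts.append((u,80+np.argmax(np.diff(col))+.5))
W=px2w('wrist',pts,.008);print('edge',np.degrees(np.arctan(np.polyfit(W[:,0],W[:,1],1)[0])),W[[0,-1],:2])
E
```

```text
handle 296 [ 0.6484 -0.1462] ((648.6805419921875, -147.276611328125), (58.81475830078125, 11.86623477935791), 86.78860473632812)
[[ 0.514  -0.0607  0.008 ]
 [ 0.7914 -0.0751  0.008 ]
 [ 0.7866 -0.2361  0.008 ]
 [ 0.654  -0.0816  0.008 ]
 [ 0.6457 -0.2133  0.008 ]]
yaw long -2.963450794421948
yaw holes -3.6163179128781593 [ 0.6498 -0.1474  0.008 ]
edge -6.392582594521383 [[ 0.6676 -0.0662]
 [ 0.7613 -0.0498]]
```

Emit:
send_rows --pt "0.003 0.0145 -0.04 -2" --pt "0 0 -0.05 0" --pt "0 0 -0.05 0" --pt "0 0 -0.05 0" --pt "0 0 -0.045 0" --grip 0.6

```text
time_s: 3.65
ee_pos: [0.6483, -0.1469, 0.0472]
eef_rot: [[0.053, 0.999, -0.001], [0.999, -0.053, 0.0], [0.0, -0.001, -1.0]]
force: [-0.1, -0.3, -0.0]
finger_gap: 0.0583
grasp_force: 0.0
```

Emit:
send_rows --pt "0 0 -0.02 0" --pt "0 0 -0.008 0" --pt "0 0 0 0"

```text
time_s: 3.95
ee_pos: [0.6487, -0.1469, 0.0208]
eef_rot: [[0.053, 0.999, -0.001], [0.999, -0.053, 0.001], [0.0, -0.001, -1.0]]
force: [0.6, 0.2, -0.1]
finger_gap: 0.0565
grasp_force: 0.0
```

Emit:
send_rows --pt "0 0 0 0" --pt "0 0 0 0" --pt "0 0 0 0" --pt "0 0 0 0" --pt "0 0 0 0" --grip 0 --squeeze 40

```text
time_s: 4.45
ee_pos: [0.6495, -0.1468, 0.0219]
eef_rot: [[0.052, 0.999, 0.001], [0.999, -0.052, -0.0], [-0.0, 0.001, -1.0]]
force: [-0.3, 0.3, 0.4]
finger_gap: 0.0198
grasp_force: 0.0
```

Emit:
send_rows --pt "0 0 0 0" --pt "0 0 0 0" --pt "0 0 0 0"

```text
time_s: 4.75
ee_pos: [0.6487, -0.1467, 0.0215]
eef_rot: [[0.052, 0.999, -0.002], [0.999, -0.052, 0.0], [0.0, -0.002, -1.0]]
force: [-5.8, 0.1, 4.7]
finger_gap: 0.0119
grasp_force: 40.0
```

Emit:
send_rows --pt "0 0 0.02 0" --pt "0 0 0.04 0" --pt "0 0 0.05 0" --pt "0 0 0.05 0" --pt "0 0 0.04 0"

```text
time_s: 5.25
ee_pos: [0.6498, -0.1467, 0.2235]
eef_rot: [[0.052, 0.999, 0.002], [0.999, -0.052, -0.0], [-0.0, 0.002, -1.0]]
force: [0.4, -1.3, -3.5]
finger_gap: 0.0118
grasp_force: 40.0
```

Emit:
send_rows --pt "-0.02 0.02 0.035 0" --pt "-0.021 0.03 0.03 0.5" --pt "-0.022 0.03 0.03 0.5" --pt "-0.022 0.03 0.03 0.5" --pt "-0.02 0.03 0.03 0"

```text
time_s: 5.75
ee_pos: [0.5431, -0.0055, 0.3762]
eef_rot: [[0.026, 1.0, -0.001], [1.0, -0.026, 0.001], [0.001, -0.001, -1.0]]
force: [0.8, -0.3, -3.5]
finger_gap: 0.0114
grasp_force: 40.0
```

Emit:
send_rows --pt "0 0.03 0.03 0" --pt "0 0.03 0.015 0" --pt "0 0.007 0 0" --pt "0 0 0 0" --pt "0 0 0 0"

```text
time_s: 6.25
ee_pos: [0.544, 0.0596, 0.419]
eef_rot: [[0.027, 1.0, -0.003], [1.0, -0.027, -0.0], [-0.0, -0.003, -1.0]]
force: [0.2, -0.2, -3.6]
finger_gap: 0.0119
grasp_force: 40.0
```

```bash
python3 - <<'E'
from h import *
np.set_printoptions(precision=4,suppress=True)
s=ctrl.get_state();print(s['time_s'],s['ee_pos'],s['eef_rot'],s['joints'],s['grasp_force'])
im=snap('wrist')
for l in ['unit','pin_a','pin_b','start_top','dial_grip','dial_pointer','lid_hinge','rack']: print(l,[(np.round(d['at'],4),round(d['confidence'],2)) for d in nets.place_of(l,'wrist')])
cv2.imwrite('pics/w2.png',cv2.resize(im[:,:,::-1],(800,600)));cv2.imwrite('pics/w2r.png',im[:,:,::-1])
np.save('w2T.npy',calibration('wrist')['T'])
E
```

```text
6.25 [0.544  0.0596 0.419 ] [[ 0.0267  0.9996 -0.0033]
 [ 0.9996 -0.0267 -0.0002]
 [-0.0003 -0.0033 -1.    ]] [-5.609  -4.9283 87.5581 -0.0316 97.5577 -4.0812] 39.998525977134705
unit [(array([0.5446, 0.2356, 0.    ]), 0.57)]
pin_a [(array([0.5404, 0.2987, 0.0503]), 0.61)]
pin_b [(array([0.5404, 0.2987, 0.0503]), 0.61)]
start_top []
dial_grip []
dial_pointer [(array([0.5399, 0.0662, 0.396 ]), 0.42)]
lid_hinge []
rack [(array([0.5433, 0.0671, 0.3958]), 0.57)]
```

View pics/w2.png

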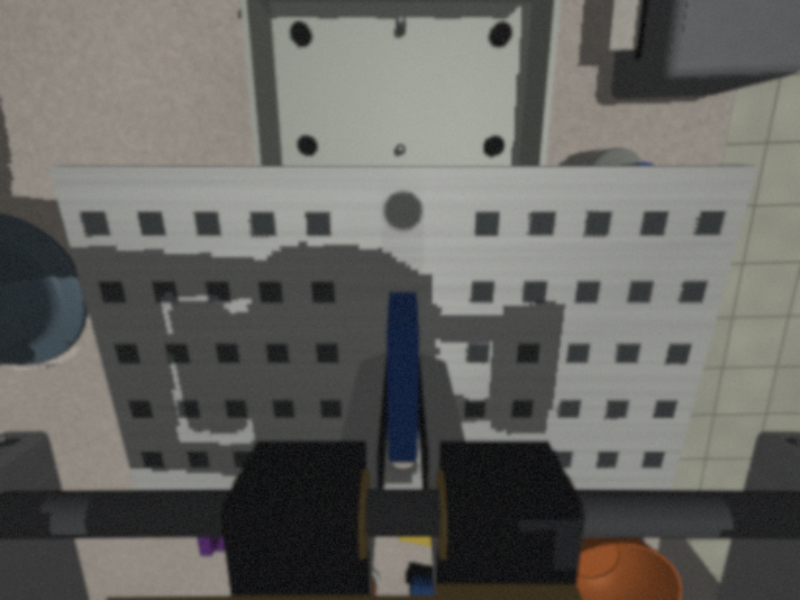

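The wrist view shows the four rubber rests at (301,34), (500,34), (307,146) and (494,146), the pins at (400,148) and (400,22), and the held plate with its near hole at (403,211). I fit both from this.

```bash
python3 - <<'E'
from h import *
np.set_printoptions(precision=4,suppress=True)
im=cv2.imread('pics/w2r.png');g=cv2.cvtColor(im,cv2.COLOR_BGR2GRAY)
k=.64
def cen(u,v,r,dark):
    u,v=u*k,v*k;u0,v0=int(u-r),int(max(0,v-r));p=g[v0:int(v+r)+1,u0:int(u+r)+1]
    m=(p<dark).astype(np.uint8);n,l,st,c=cv2.connectedComponentsWithStats(m);i=1+np.argmax(st[1:,4]);return c[i]+[u0,v0],st[i,4]
C=[cen(u,v,12,60) for u,v in [(301,34),(500,34),(307,146),(494,146)]];print(C)
W=px2w('wrist',[c[0] for c in C],.018)[:,:2];print(W)
M=np.array([[-115,60],[115,60],[-115,-60],[115,-60]])/1000
A,B=W-W.mean(0),M
th=np.arctan2((B[:,0]*A[:,1]-B[:,1]*A[:,0]).sum(),(B*A).sum());print('unit',W.mean(0),np.degrees(th))
c,s=np.cos(th),np.sin(th);Rm=np.array([[c,-s],[s,c]]);print('resid mm',1e3*(A-B@Rm.T))
print('pins',px2w('wrist',np.array([[400,148],[400,22]])*k,.046), W.mean(0)+Rm@[0,-.065],W.mean(0)+Rm@[0,.065])
h=px2w('wrist',np.array([[403,211]])*k,.406)[0];print('near hole',h)
hs=px2w('wrist',np.array([[95,223],[710,222]])*k,.406);e=hs[1]-hs[0];print('row yaw',np.degrees(np.arctan2(e[1],e[0])),hs)
eh=px2w('wrist',np.array([[403,293],[402,460]])*k,.438+.008);print('handle',eh,eh.mean(0))
hc=hs.mean(0);print('center est from hole', h[:2]-np.array([-np.sin(np.radians(-1.5)),np.cos(np.radians(-1.5))])*.065)
E
```

```text
[(array([192.1778,  21.3778]), np.int32(135)), (array([319.9085,  21.662 ]), np.int32(142)), (array([196.1386,  92.8515]), np.int32(101)), (array([315.6   ,  93.0909]), np.int32(110))]
[[0.4352 0.2966]
 [0.6631 0.2901]
 [0.4315 0.177 ]
 [0.6595 0.1705]]
unit [0.5473 0.2336] -1.6638773769317128
resid mm [[ 1.0969 -0.2583]
 [-0.8913 -0.0956]
 [ 0.8133  0.0902]
 [-1.0189  0.2636]]
pins [[0.5457 0.1693 0.046 ]
 [0.5493 0.2972 0.046 ]] [0.5455 0.1686] [0.5492 0.2985]
near hole [0.5475 0.1261 0.406 ]
row yaw -1.4359617834932845 [[0.4163 0.1243 0.406 ]
 [0.6779 0.1177 0.406 ]]
handle [[0.5468 0.1007 0.446 ]
 [0.5446 0.0318 0.446 ]] [0.5457 0.0662 0.446 ]
center est from hole [0.5458 0.0611]
```

Emit:
send_rows --pt "0.001 0.04 0 -0.2" --pt "0.001 0.045 0 0" --pt "0 0.045 -0.02 0" --pt "0 0.042 -0.04 0" --pt "0 0 -0.05 0"

```text
time_s: 7.2
ee_pos: [0.5471, 0.2307, 0.3188]
eef_rot: [[0.025, 1.0, 0.007], [1.0, -0.025, 0.003], [0.003, 0.007, -1.0]]
force: [0.4, -0.7, -3.5]
finger_gap: 0.0118
grasp_force: 40.0
```

Emit:
send_rows --pt "0 0 -0.05 0" --pt "0 0 -0.05 0" --pt "0 0 -0.05 0" --pt "0 0 -0.04 0" --pt "0 0 -0.02 0"

```text
time_s: 7.7
ee_pos: [0.5434, 0.2258, 0.1021]
eef_rot: [[0.03, 1.0, -0.007], [1.0, -0.03, -0.001], [-0.002, -0.007, -1.0]]
force: [-0.3, 0.0, -3.2]
finger_gap: 0.0115
grasp_force: 40.0
```

Emit:
send_rows --pt "0 0 -0.012 0" --pt "0 0 0 0" --pt "0 0 0 0"

```text
time_s: 8.0
ee_pos: [0.5475, 0.2267, 0.0964]
eef_rot: [[0.03, 1.0, 0.002], [1.0, -0.03, 0.001], [0.001, 0.002, -1.0]]
force: [0.3, -0.6, -3.8]
finger_gap: 0.0116
grasp_force: 40.0
```

```bash
python3 - <<'E'
from h import *
np.set_printoptions(precision=4,suppress=True)
s=ctrl.get_state();print(s['time_s'],s['ee_pos'],s['eef_rot'],s['force'])
im=snap('wrist');cv2.imwrite('pics/w3r.png',im[:,:,::-1])
cv2.imwrite('pics/w3.png',cv2.resize(im[60:320,100:420,::-1],(738,600),interpolation=cv2.INTER_CUBIC))
E
```

```text
8.0 [0.5475 0.2267 0.0964] [[ 0.0297  0.9996  0.0025]
 [ 0.9996 -0.0297  0.0005]
 [ 0.0006  0.0025 -1.    ]] [ 0.2618 -0.561  -3.7618]
```

View pics/w3.png

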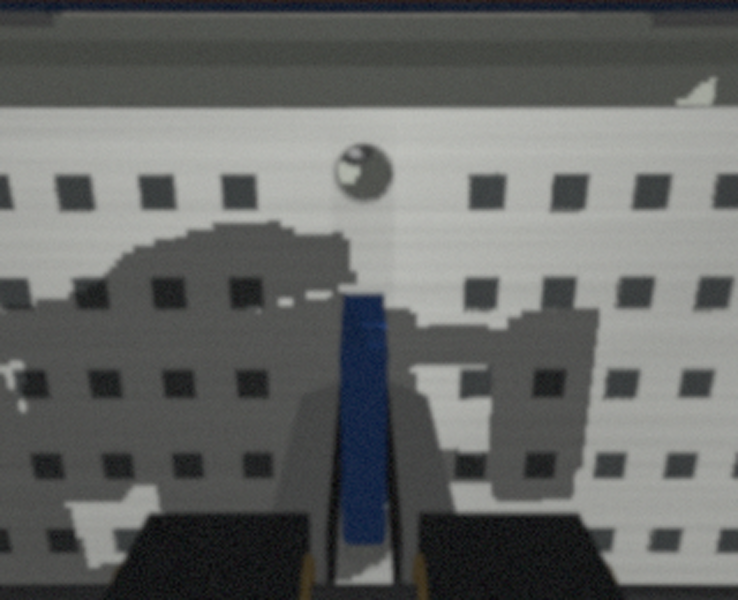

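The wrist crop shows the far hole at (363,172) with the pin tip in it, up and left at about (355,155).

```bash
python3 - <<'E'
from h import *
np.set_printoptions(precision=4,suppress=True)
f=lambda u,v:[u/2.306+100,v/2.308+60]
print(px2w('wrist',[f(355,155)],.047),px2w('wrist',[f(363,172)],.0834), ctrl.get_state()['ee_pos'])
a=px2w('wrist',[f(75,192),f(735,191)],.0834);e=a[1]-a[0];print(np.degrees(np.arctan2(e[1],e[0])))
E
```

```text
[[0.5484 0.2962 0.047 ]] [[0.5509 0.2934 0.0834]] [0.5478 0.2268 0.0969]
-1.6558948914335532
```

Emit:
send_rows --pt "0 0 0 0" --pt "0 0 0 0" --pt "0 0 0 0"

```text
time_s: 8.35
ee_pos: [0.5467, 0.2266, 0.0956]
eef_rot: [[0.03, 1.0, 0.001], [1.0, -0.03, 0.0], [0.0, 0.001, -1.0]]
force: [0.2, 0.3, -2.8]
finger_gap: 0.0114
grasp_force: 40.0
```

Emit:
send_rows --pt "-0.0015 0.0035 -0.01 0" --pt "0 0 -0.012 0" --pt "0 0 -0.01 0" --pt "0 0 -0.01 0" --pt "0 0 0 0"

```text
time_s: 8.85
ee_pos: [0.5439, 0.23, 0.0507]
eef_rot: [[0.03, 1.0, -0.002], [1.0, -0.03, 0.0], [0.0, -0.002, -1.0]]
force: [0.1, 1.4, -4.3]
finger_gap: 0.0122
grasp_force: 40.0
```

Emit:
send_rows --pt "0 0 -0.006 0" --pt "0 0 -0.005 0" --pt "0 0 0 0"

```text
time_s: 9.15
ee_pos: [0.5453, 0.2306, 0.0424]
eef_rot: [[0.03, 1.0, 0.001], [1.0, -0.03, 0.001], [0.001, 0.001, -1.0]]
force: [0.0, 3.4, -1.1]
finger_gap: 0.0114
grasp_force: 40.0
```

Emit:
send_rows --pt "0 0.0005 -0.003 0" --pt "0 0 -0.002 0" --pt "0 0 0 0"

```text
time_s: 9.45
ee_pos: [0.5455, 0.2319, 0.0396]
eef_rot: [[0.029, 1.0, 0.001], [1.0, -0.029, 0.002], [0.002, 0.001, -1.0]]
force: [-6.3, 4.4, 13.6]
finger_gap: 0.0116
grasp_force: 40.0
```

Emit:
send_rows --pt "0 0 0 0" --pt "0 0 0 0" --pt "0 0 0 0" --pt "0 0 0 0" --grip 0.35

```text
time_s: 9.85
ee_pos: [0.5447, 0.2302, 0.0366]
eef_rot: [[0.03, 1.0, -0.0], [1.0, -0.03, -0.0], [-0.0, -0.0, -1.0]]
force: [0.5, 1.3, -0.1]
finger_gap: 0.0328
grasp_force: 0.0
```

Emit:
send_rows --pt "0 0 0.02 0" --pt "0 0 0.05 0" --pt "0 0 0.05 0" --pt "0 0 0.05 0" --pt "0 -0.02 0.05 0"

```text
time_s: 10.35
ee_pos: [0.5446, 0.2127, 0.2557]
eef_rot: [[0.028, 1.0, 0.001], [1.0, -0.028, 0.0], [0.0, 0.001, -1.0]]
force: [0.9, -1.1, -0.4]
finger_gap: 0.0329
grasp_force: 0.0
```

Emit:
send_rows --pt "0 -0.045 0.04 0" --pt "0 -0.045 0.02 0" --pt "0 -0.045 0.02 0" --pt "0 0 0 0" --pt "0 0 0 0" --grip 0.6

```text
time_s: 10.85
ee_pos: [0.5449, 0.0837, 0.3267]
eef_rot: [[0.032, 0.999, 0.001], [0.999, -0.032, 0.0], [0.0, 0.001, -1.0]]
force: [0.3, 0.6, -0.2]
finger_gap: 0.0565
grasp_force: 0.0
```

```bash
python3 - <<'E'
from h import *
np.set_printoptions(precision=4,suppress=True)
s=ctrl.get_state();print(s['time_s'],s['ee_pos'],s['force'])
im=snap('wrist');cv2.imwrite('pics/w4r.png',im[:,:,::-1])
for l in ['rack','start_top','dial_grip','dial_pointer']: print(l,[(np.round(d['at'],4),round(d['confidence'],2)) for d in nets.place_of(l,'wrist')])
t=snap('top');cv2.imwrite('pics/w4.png',np.hstack([cv2.resize(im,(400,300)),cv2.resize(t[100:280,60:300],(400,300))])[:,:,::-1])
for c in R: print(c,brush('top',t,c))
E
```

```text
10.85 [0.5449 0.0837 0.3267] [ 0.266   0.6181 -0.1512]
rack [(array([0.5434, 0.2352, 0.0172]), 0.78), (array([ 0.6805, -0.379 ,  0.0004]), 0.24)]
start_top [(array([0.6211, 0.0896, 0.1186]), 0.88)]
dial_grip [(array([0.4635, 0.0926, 0.1249]), 0.66), (array([0.545 , 0.2989, 0.05  ]), 0.57), (array([0.6228, 0.0921, 0.1196]), 0.57)]
dial_pointer [(array([0.4424, 0.1084, 0.1353]), 0.63)]
red [([376.2, -34.7], (70, 27), 43.5), ([439.3, -139.4], (105, 43), 1.9)]
green [([170.3, 668.7], (61, 18), 1.1), ([430.5, -292.5], (100, 42), -2.2)]
yellow [([377.2, -471.8], (64, 61), 88.4), ([556.0, -379.8], (109, 46), -15.3)]
```

View pics/w4.png

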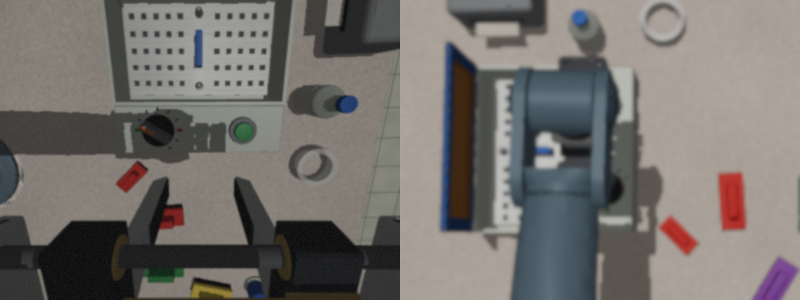

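Left: the plate is seated in the chamber and both pins show. The dial pointer sits at the upper left, about click 1. Now the red brush.

Emit:
send_rows --pt "-0.01 -0.03 0 -8.5" --pt "-0.01 -0.03 0 -8.5" --pt "-0.01 -0.03 0 -8.5" --pt "-0.01 -0.03 0 -8.5" --pt "-0.01 -0.03 0 -8.5"

```text
time_s: 11.65
ee_pos: [0.4943, -0.0658, 0.3261]
eef_rot: [[0.7, 0.714, -0.0], [0.714, -0.7, 0.0], [-0.0, -0.0, -1.0]]
force: [1.5, -0.6, 0.4]
finger_gap: 0.0563
grasp_force: 0.0
```

Emit:
send_rows --pt "-0.01 -0.03 -0.02 -8.5" --pt "-0.01 -0.03 -0.03 -8.5" --pt "-0.01 -0.013 -0.04 -8.5" --pt "-0.01 0 -0.04 -8.5" --pt "-0.01 0 -0.04 -8.5"

```text
time_s: 12.15
ee_pos: [0.4443, -0.1383, 0.1549]
eef_rot: [[0.999, 0.052, 0.0], [0.052, -0.999, 0.0], [0.0, 0.0, -1.0]]
force: [-0.3, 0.0, -0.6]
finger_gap: 0.0564
grasp_force: 0.0
```

Emit:
send_rows --pt "-0.005 0 -0.035 -1.5" --pt "0 0 0 0" --pt "0 0 0 0"

```text
time_s: 12.45
ee_pos: [0.4401, -0.1382, 0.1219]
eef_rot: [[0.999, 0.033, -0.0], [0.033, -0.999, 0.0], [-0.0, -0.0, -1.0]]
force: [0.3, 0.1, -0.2]
finger_gap: 0.0565
grasp_force: 0.0
```

```bash
python3 - <<'E'
from h import *
np.set_printoptions(precision=4,suppress=True)
s=ctrl.get_state();print(s['time_s'],s['ee_pos'],s['eef_rot'][:2],s['force'])
im=snap('wrist')
print([(np.round(d['at'],4),round(d['confidence'],2)) for d in nets.place_of('brush_a','wrist')],brush('wrist',im,'red',.03,200))
E
```

```text
12.45 [ 0.4401 -0.1382  0.1219] [[ 0.9995  0.0329 -0.0003]
 [ 0.0329 -0.9995  0.0002]] [ 0.3269  0.1309 -0.1815]
[(array([ 0.4353, -0.2895, -0.0024]), 0.81), (array([ 0.4417, -0.1377, -0.0033]), 0.75), (array([ 0.2741, -0.2143, -0.0035]), 0.72)] [([386.6, -37.3], (67, 38), 43.0), ([443.8, -141.9], (107, 46), 2.1)]
```

Aligned. Grasp the red brush.

Emit:
send_rows --pt "0 0 -0.045 0" --pt "0 0 -0.04 0" --pt "0 0 -0.004 0" --pt "0 0 0 0"

```text
time_s: 12.95
ee_pos: [0.4407, -0.1388, 0.0336]
eef_rot: [[0.999, 0.032, 0.001], [0.032, -0.999, -0.0], [0.001, 0.0, -1.0]]
force: [-0.2, 0.0, -0.0]
finger_gap: 0.0563
grasp_force: 0.0
```

Emit:
send_rows --pt "0 0 0 0" --pt "0 0 0 0" --pt "0 0 0 0" --pt "0 0 0 0" --pt "0 0 0 0" --grip 0 --squeeze 35

```text
time_s: 13.45
ee_pos: [0.44, -0.1387, 0.033]
eef_rot: [[1.0, 0.031, 0.001], [0.031, -1.0, -0.001], [0.001, 0.001, -1.0]]
force: [-0.4, -2.9, 0.7]
finger_gap: 0.0197
grasp_force: 10.4
```

Emit:
send_rows --pt "0 0 0.02 0" --pt "0 0 0.045 0" --pt "0 0 0.05 0" --pt "0 0 0.05 0" --pt "0 0 0 0"

```text
time_s: 13.95
ee_pos: [0.4436, -0.1407, 0.2052]
eef_rot: [[0.999, 0.031, 0.012], [0.032, -0.999, -0.008], [0.012, 0.008, -1.0]]
force: [0.7, -0.3, -0.9]
finger_gap: 0.0197
grasp_force: 35.0
```

Emit:
send_rows --pt "0 0.036 0.02 8.5" --pt "0 0.036 0 8.5" --pt "0 0.036 0 8.5" --pt "0 0.036 0 8.5" --pt "0 0.036 0 8.5"

```text
time_s: 14.45
ee_pos: [0.4388, 0.043, 0.216]
eef_rot: [[0.712, 0.703, -0.002], [0.703, -0.712, 0.0], [-0.001, -0.002, -1.0]]
force: [1.3, 0.4, -1.7]
finger_gap: 0.0198
grasp_force: 35.0
```

Emit:
send_rows --pt "0 0.036 0 8.5" --pt "0 0.036 0 8.5" --pt "0 0.036 0 8.5" --pt "0 0.036 0 8.5" --pt "0 0.036 0 8.5"

```text
time_s: 14.95
ee_pos: [0.4387, 0.2229, 0.2159]
eef_rot: [[0.05, 0.999, -0.002], [0.999, -0.05, -0.001], [-0.001, -0.002, -1.0]]
force: [0.4, -1.9, -2.7]
finger_gap: 0.0196
grasp_force: 35.0
```

Emit:
send_rows --pt "0 0.008 0 1.5" --pt "0 0 0 0" --pt "0 0 0 0"

```text
time_s: 15.25
ee_pos: [0.4394, 0.2287, 0.2166]
eef_rot: [[0.031, 1.0, -0.001], [1.0, -0.031, -0.001], [-0.001, -0.001, -1.0]]
force: [0.6, -0.2, -1.4]
finger_gap: 0.0194
grasp_force: 35.0
```

Emit:
send_rows --pt "0.001 0.002 -0.04 0" --pt "0 0 -0.05 0" --pt "0 0 -0.04 0" --pt "0 0 -0.02 0" --pt "0 0 -0.004 0"

```text
time_s: 15.75
ee_pos: [0.4385, 0.2295, 0.0604]
eef_rot: [[0.033, 0.999, -0.006], [0.999, -0.033, -0.002], [-0.002, -0.006, -1.0]]
force: [0.5, 1.0, -0.8]
finger_gap: 0.0197
grasp_force: 35.0
```

Emit:
send_rows --pt "0 0 -0.002 0" --pt "0 0 -0.001 0" --pt "0 0 0 0"

```text
time_s: 16.05
ee_pos: [0.4421, 0.2316, 0.0621]
eef_rot: [[0.03, 1.0, 0.003], [1.0, -0.03, 0.001], [0.001, 0.003, -1.0]]
force: [0.6, 0.1, -1.9]
finger_gap: 0.0198
grasp_force: 35.0
```

Emit:
send_rows --pt "0 0 -0.002 0" --pt "0 0 0 0" --pt "0 0 0 0"

```text
time_s: 16.35
ee_pos: [0.4411, 0.2317, 0.059]
eef_rot: [[0.029, 1.0, 0.001], [1.0, -0.029, 0.0], [0.0, 0.001, -1.0]]
force: [0.1, -0.1, -0.2]
finger_gap: 0.0199
grasp_force: 35.0
```

Emit:
send_rows --pt "0 0 0 0" --pt "0 0 0 0" --pt "0 0 0 0" --grip 0.4

```text
time_s: 16.65
ee_pos: [0.441, 0.2316, 0.0587]
eef_rot: [[0.03, 1.0, 0.0], [1.0, -0.03, 0.0], [0.0, 0.0, -1.0]]
force: [-0.3, -0.1, 0.9]
finger_gap: 0.0373
grasp_force: 0.0
```

Emit:
send_rows --pt "0 0 0.03 0" --pt "0 0 0.05 0" --pt "0 0 0.05 0" --pt "0 -0.01 0.05 -5" --pt "0 -0.035 0.02 -8.5"

```text
time_s: 17.15
ee_pos: [0.4427, 0.1881, 0.2635]
eef_rot: [[0.263, 0.965, 0.009], [0.965, -0.263, 0.002], [0.004, 0.008, -1.0]]
force: [1.7, 0.1, 0.0]
finger_gap: 0.0374
grasp_force: 0.0
```

```bash
python3 - <<'E'
from h import *
np.set_printoptions(precision=4,suppress=True)
s=ctrl.get_state();print(s['time_s'],s['ee_pos'],s['eef_rot'][:2],s['force'])
im=snap('top')
for c in R: print(c,brush('top',im,c))
im=snap('wrist');cv2.imwrite('pics/w5.png',im[:,:,::-1])
for c in R: print(c,brush('wrist',im,c,.05,100))
E
```

```text
17.15 [0.4427 0.1881 0.2635] [[ 0.2634  0.9647  0.0088]
 [ 0.9647 -0.2634  0.002 ]] [1.673  0.0576 0.042 ]
red [([376.2, -34.7], (70, 27), 43.5), ([439.9, 199.5], (45, 38), -0.8)]
green [([170.3, 668.7], (61, 18), 1.1), ([430.5, -292.5], (100, 42), -2.2)]
yellow [([377.2, -471.8], (64, 61), 88.4), ([556.0, -379.7], (109, 47), -15.5)]
red [([384.2, -7.3], (75, 31), 43.8), ([440.7, 231.4], (106, 47), 89.0)]
green [([649.0, 59.1], (41, 36), -58.5)]
yellow []
```

View pics/w5.png

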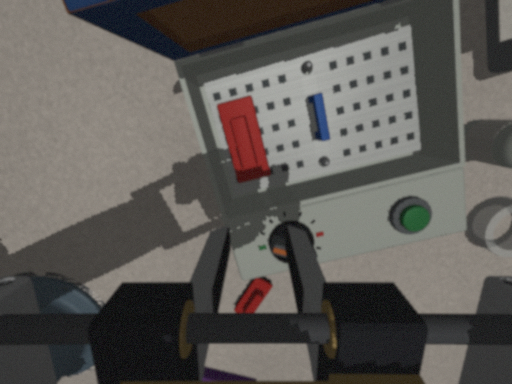

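The picture shows the red brush upright at (243,138), left of the handle. Next is green.

Emit:
send_rows --pt "-0.001 -0.043 0 -8.5" --pt "-0.001 -0.043 0 -8.5" --pt "-0.001 -0.043 0 -8.5" --pt "-0.001 -0.043 0 -8.5" --pt "-0.001 -0.043 0 -8.5" --grip 0.6

```text
time_s: 17.75
ee_pos: [0.4351, -0.0292, 0.2564]
eef_rot: [[0.848, 0.531, -0.001], [0.531, -0.848, 0.001], [-0.001, -0.001, -1.0]]
force: [1.7, -0.5, 0.8]
finger_gap: 0.0564
grasp_force: 0.0
```

Emit:
send_rows --pt "-0.001 -0.043 0 -8.5" --pt "-0.001 -0.043 0 -8.5" --pt "-0.001 -0.043 -0.02 -8.5" --pt "-0.001 -0.043 -0.03 -8.5" --pt "-0.001 -0.043 -0.04 -0.5"

```text
time_s: 18.25
ee_pos: [0.4311, -0.2366, 0.1739]
eef_rot: [[0.999, -0.04, 0.001], [-0.04, -0.999, -0.001], [0.001, 0.001, -1.0]]
force: [0.6, 0.7, 0.1]
finger_gap: 0.0563
grasp_force: 0.0
```

Emit:
send_rows --pt "0 -0.045 -0.04 0" --pt "0 0 -0.02 0" --pt "0 0 0 0" --pt "0 0 0 0"

```text
time_s: 18.65
ee_pos: [0.4309, -0.2714, 0.1211]
eef_rot: [[0.999, -0.037, -0.001], [-0.037, -0.999, 0.001], [-0.001, -0.001, -1.0]]
force: [0.9, 0.4, 1.0]
finger_gap: 0.0562
grasp_force: 0.0
```

```bash
python3 - <<'E'
from h import *
np.set_printoptions(precision=4,suppress=True)
s=ctrl.get_state();print(s['time_s'],s['ee_pos'],s['eef_rot'][:2],s['force'])
im=snap('wrist')
print([(np.round(d['at'],4),round(d['confidence'],2)) for d in nets.place_of('brush_c','wrist')],brush('wrist',im,'green',.03,200))
E
```

```text
18.65 [ 0.4309 -0.2714  0.1211] [[ 0.9993 -0.0373 -0.0011]
 [-0.0373 -0.9993  0.0014]] [0.851  0.4065 1.0053]
[(array([ 0.2747, -0.2172, -0.0043]), 0.95), (array([ 0.4334, -0.2926, -0.0025]), 0.8), (array([ 0.5558, -0.3782,  0.0011]), 0.79), (array([ 0.2375, -0.3673,  0.0023]), 0.77), (array([ 0.375 , -0.0336,  0.0034]), 0.59)] [([434.4, -296.0], (106, 45), -2.1)]
```

Emit:
send_rows --pt "0.003 -0.0215 0 0" --pt "0 0 -0.045 0" --pt "0 0 -0.04 0" --pt "0 0 -0.003 0" --pt "0 0 0 0"

```text
time_s: 19.25
ee_pos: [0.4345, -0.2935, 0.0345]
eef_rot: [[0.999, -0.037, 0.0], [-0.037, -0.999, -0.0], [0.0, 0.0, -1.0]]
force: [-0.1, -0.6, 0.8]
finger_gap: 0.0564
grasp_force: 0.0
```

Emit:
send_rows --pt "0 0 0 0" --pt "0 0 0 0" --pt "0 0 0 0" --pt "0 0 0 0" --pt "0 0 0 0" --grip 0

```text
time_s: 19.75
ee_pos: [0.4342, -0.2939, 0.0341]
eef_rot: [[0.999, -0.038, 0.001], [-0.038, -0.999, -0.0], [0.001, 0.0, -1.0]]
force: [0.2, 1.3, -0.6]
finger_gap: 0.0195
grasp_force: 10.2
```

Emit:
send_rows --pt "0 0 0 0" --pt "0 0 0.02 0" --pt "0 0 0.045 0" --pt "0 0 0.05 0" --pt "0 0 0.05 0"

```text
time_s: 20.25
ee_pos: [0.4333, -0.2932, 0.1997]
eef_rot: [[0.999, -0.038, -0.001], [-0.038, -0.999, 0.001], [-0.001, -0.001, -1.0]]
force: [0.4, -0.3, -1.1]
finger_gap: 0.0198
grasp_force: 35.0
```

Emit:
send_rows --pt "0.0155 0.0435 0.015 8.5" --pt "0.0155 0.0435 0.015 8.5" --pt "0.0155 0.0435 0 8.5" --pt "0.0155 0.0435 0 8.5" --pt "0.0155 0.0435 0 8.5"

```text
time_s: 20.75
ee_pos: [0.5116, -0.0744, 0.2285]
eef_rot: [[0.759, 0.651, -0.0], [0.651, -0.759, -0.0], [-0.0, 0.0, -1.0]]
force: [1.0, -0.6, -1.5]
finger_gap: 0.0198
grasp_force: 35.0
```

Emit:
send_rows --pt "0.0155 0.0435 0 8.5" --pt "0.0155 0.0435 0 8.5" --pt "0.0155 0.0435 0 8.5" --pt "0.0155 0.0435 0 8.5" --pt "0.0155 0.0435 0 8.5"

```text
time_s: 21.25
ee_pos: [0.589, 0.1432, 0.2281]
eef_rot: [[0.119, 0.993, -0.001], [0.993, -0.119, -0.0], [-0.0, -0.001, -1.0]]
force: [0.4, -0.8, -0.8]
finger_gap: 0.0196
grasp_force: 35.0
```

Emit:
send_rows --pt "0.016 0.044 0 5.5" --pt "0.016 0.044 0 0" --pt "0 0 0 0" --pt "0 0 0 0" --pt "0 0 0 0"

```text
time_s: 21.75
ee_pos: [0.6206, 0.2284, 0.2281]
eef_rot: [[0.03, 1.0, -0.001], [1.0, -0.03, -0.001], [-0.001, -0.001, -1.0]]
force: [0.3, -0.3, -0.4]
finger_gap: 0.0197
grasp_force: 35.0
```

Emit:
send_rows --pt "0 0.001 -0.045 0" --pt "0 0 -0.05 0" --pt "0 0 -0.045 0" --pt "0 0 -0.02 0" --pt "0 0 -0.005 0"

```text
time_s: 22.25
ee_pos: [0.6187, 0.2283, 0.0607]
eef_rot: [[0.032, 0.999, -0.006], [0.999, -0.032, -0.001], [-0.002, -0.006, -1.0]]
force: [0.5, -0.0, -1.2]
finger_gap: 0.0199
grasp_force: 35.0
```

Emit:
send_rows --pt "0 0 -0.003 0" --pt "0 0 -0.001 0" --pt "0 0 0 0" --pt "0 0 0 0"

```text
time_s: 22.65
ee_pos: [0.6219, 0.2304, 0.0611]
eef_rot: [[0.03, 1.0, 0.002], [1.0, -0.03, 0.0], [0.001, 0.002, -1.0]]
force: [-0.7, 0.0, -0.5]
finger_gap: 0.0199
grasp_force: 35.0
```

Emit:
send_rows --pt "0 0 -0.002 0" --pt "0 0 0 0" --pt "0 0 0 0"

```text
time_s: 22.95
ee_pos: [0.6221, 0.2305, 0.06]
eef_rot: [[0.029, 1.0, 0.002], [1.0, -0.029, 0.0], [0.0, 0.002, -1.0]]
force: [-2.6, -0.9, 6.9]
finger_gap: 0.0192
grasp_force: 35.0
```

Emit:
send_rows --pt "0 0 0 0" --pt "0 0 0 0" --pt "0 0 0 0" --grip 0.4

```text
time_s: 23.25
ee_pos: [0.6209, 0.2303, 0.0576]
eef_rot: [[0.03, 1.0, 0.0], [1.0, -0.03, 0.0], [0.0, 0.0, -1.0]]
force: [-0.2, 0.1, -0.6]
finger_gap: 0.0373
grasp_force: 0.0
```

Emit:
send_rows --pt "0 0 0.03 0" --pt "0 0 0.05 0" --pt "0 0 0.05 0" --pt "0 -0.01 0.05 -5" --pt "0 -0.035 0.02 -8.5"

```text
time_s: 23.75
ee_pos: [0.6229, 0.1874, 0.2632]
eef_rot: [[0.263, 0.965, 0.009], [0.965, -0.263, 0.002], [0.004, 0.008, -1.0]]
force: [0.2, -0.0, 0.2]
finger_gap: 0.0375
grasp_force: 0.0
```

```bash
python3 - <<'E'
from h import *
np.set_printoptions(precision=4,suppress=True)
s=ctrl.get_state();print(s['time_s'],s['ee_pos'],s['eef_rot'][:2],s['force'])
im=snap('top')
for c in R: print(c,brush('top',im,c))
im=snap('wrist')
for c in R: print(c,brush('wrist',im,c,.05,100))
E
```

```text
23.75 [0.6229 0.1874 0.2632] [[ 0.2633  0.9647  0.0093]
 [ 0.9647 -0.2634  0.0018]] [ 0.1768 -0.0491  0.2235]
red [([375.5, -35.5], (72, 27), 43.5), ([440.0, 197.9], (45, 35), -0.7)]
green [([170.4, 668.7], (61, 18), 1.1), ([622.4, 195.6], (43, 35), -0.8)]
yellow [([377.2, -471.8], (64, 61), 88.4), ([556.0, -379.8], (109, 46), -15.5)]
red [([440.7, 230.4], (106, 54), 89.0)]
green [([617.2, 57.3], (38, 38), 74.3), ([621.6, 227.5], (106, 46), 88.8)]
yellow []
```

Emit:
send_rows --pt "-0.005 -0.0435 0 -8.5" --pt "-0.005 -0.0435 0 -8.5" --pt "-0.005 -0.0435 0 -8.5" --pt "-0.005 -0.0435 0 -8.5" --pt "-0.005 -0.0435 0 -8.5" --grip 0.6

```text
time_s: 24.35
ee_pos: [0.595, -0.033, 0.255]
eef_rot: [[0.848, 0.531, -0.002], [0.531, -0.848, 0.001], [-0.001, -0.002, -1.0]]
force: [-0.3, 0.7, 0.1]
finger_gap: 0.0567
grasp_force: 0.0
```

Emit:
send_rows --pt "-0.005 -0.0435 0 -8.5" --pt "-0.005 -0.0435 0 -8.5" --pt "-0.005 -0.0435 0 -8.5" --pt "-0.005 -0.0435 0 -8.5" --pt "-0.005 -0.0435 0 -8.5"

```text
time_s: 24.85
ee_pos: [0.5703, -0.2505, 0.255]
eef_rot: [[0.983, -0.182, -0.002], [-0.182, -0.983, 0.002], [-0.002, -0.001, -1.0]]
force: [1.3, -0.2, -0.5]
finger_gap: 0.0565
grasp_force: 0.0
```

Emit:
send_rows --pt "-0.005 -0.0435 -0.02 -5" --pt "-0.005 -0.0435 -0.04 0" --pt "-0.005 -0.044 -0.04 0" --pt "0 0 -0.03 0" --pt "0 0 0 0"

```text
time_s: 25.35
ee_pos: [0.5542, -0.3643, 0.132]
eef_rot: [[0.965, -0.263, -0.009], [-0.263, -0.965, 0.009], [-0.011, -0.006, -1.0]]
force: [0.0, -0.5, 0.4]
finger_gap: 0.0568
grasp_force: 0.0
```

Emit:
send_rows --pt "0 0 0 0" --pt "0 0 0 0"

```text
time_s: 25.55
ee_pos: [0.5588, -0.3664, 0.1415]
eef_rot: [[0.965, -0.261, 0.002], [-0.261, -0.965, -0.002], [0.003, 0.001, -1.0]]
force: [0.6, 0.1, 0.3]
finger_gap: 0.0564
grasp_force: 0.0
```

```bash
python3 - <<'E'
from h import *
np.set_printoptions(precision=4,suppress=True)
s=ctrl.get_state();print(s['time_s'],s['ee_pos'],s['eef_rot'][:2],s['force'])
im=snap('wrist')
print([(np.round(d['at'],4),round(d['confidence'],2)) for d in nets.place_of('brush_d','wrist')],brush('wrist',im,'yellow',.03,200))
E
```

```text
25.55 [ 0.5588 -0.3664  0.1415] [[ 0.9654 -0.2606  0.0022]
 [-0.2606 -0.9654 -0.0019]] [0.5818 0.0771 0.337 ]
[(array([ 0.5558, -0.3808,  0.0005]), 0.84), (array([ 0.3785, -0.0314, -0.001 ]), 0.63), (array([ 0.681 , -0.3785, -0.0008]), 0.52)] [([583.8, -389.5], (58, 45), -15.6)]
```

Emit:
send_rows --pt "-0.001 -0.0135 0 0" --pt "0 0 -0.045 0" --pt "0 0 -0.045 0" --pt "0 0 -0.01 0" --pt "0 0 0 0"

```text
time_s: 26.15
ee_pos: [0.5557, -0.3797, 0.0381]
eef_rot: [[0.965, -0.262, -0.002], [-0.262, -0.965, 0.002], [-0.003, -0.002, -1.0]]
force: [0.7, -0.5, 0.1]
finger_gap: 0.0563
grasp_force: 0.0
```

Emit:
send_rows --pt "0 0 -0.003 0" --pt "0 0 0 0"

```text
time_s: 26.35
ee_pos: [0.558, -0.3815, 0.0392]
eef_rot: [[0.965, -0.262, 0.003], [-0.262, -0.965, -0.003], [0.004, 0.002, -1.0]]
force: [-0.1, 0.3, 0.5]
finger_gap: 0.0566
grasp_force: 0.0
```

Emit:
send_rows --pt "0 0 0 0" --pt "0 0 0 0" --pt "0 0 0 0" --pt "0 0 0 0" --pt "0 0 0 0" --grip 0

```text
time_s: 26.85
ee_pos: [0.5566, -0.3801, 0.0365]
eef_rot: [[0.965, -0.262, 0.0], [-0.262, -0.965, -0.0], [0.0, 0.0, -1.0]]
force: [0.1, -2.3, -0.1]
finger_gap: 0.0199
grasp_force: 9.2
```

Emit:
send_rows --pt "0 0 0 0" --pt "0 0 0.02 0" --pt "0 0 0.045 0" --pt "0 0 0.05 0" --pt "0 0 0.05 0"

```text
time_s: 27.35
ee_pos: [0.5559, -0.3794, 0.202]
eef_rot: [[0.965, -0.262, -0.002], [-0.262, -0.965, 0.002], [-0.002, -0.001, -1.0]]
force: [0.9, -0.5, -2.4]
finger_gap: 0.0198
grasp_force: 35.0
```

Emit:
send_rows --pt "-0.004 0.0435 0.015 8.5" --pt "-0.004 0.0435 0.015 8.5" --pt "-0.004 0.0435 0 8.5" --pt "-0.004 0.0435 0 8.5" --pt "-0.004 0.0435 0 8.5"

```text
time_s: 27.85
ee_pos: [0.5358, -0.1607, 0.2309]
eef_rot: [[0.886, 0.464, -0.001], [0.464, -0.886, 0.001], [-0.0, -0.001, -1.0]]
force: [0.4, 0.6, -2.8]
finger_gap: 0.02
grasp_force: 35.0
```

Emit:
send_rows --pt "-0.004 0.0435 0 8.5" --pt "-0.004 0.0435 0 8.5" --pt "-0.004 0.0435 0 8.5" --pt "-0.004 0.0435 0 8.5" --pt "-0.004 0.0435 0 8.5"

```text
time_s: 28.35
ee_pos: [0.5157, 0.0567, 0.2309]
eef_rot: [[0.34, 0.941, -0.001], [0.941, -0.34, 0.0], [-0.0, -0.001, -1.0]]
force: [0.2, -0.2, -1.8]
finger_gap: 0.0198
grasp_force: 35.0
```

Emit:
send_rows --pt "-0.004 0.0435 0 8.5" --pt "-0.005 0.0435 0 8.5" --pt "-0.005 0.0435 0 1.5" --pt "-0.004 0.044 0 0" --pt "0 0 0 0"

```text
time_s: 28.85
ee_pos: [0.497, 0.2335, 0.2308]
eef_rot: [[0.024, 1.0, -0.001], [1.0, -0.024, 0.001], [0.001, -0.001, -1.0]]
force: [-0.2, -0.2, -2.9]
finger_gap: 0.0197
grasp_force: 35.0
```

Emit:
send_rows --pt "0 0 0 0" --pt "0 0 0 0" --pt "0 0 0 0"

```text
time_s: 29.15
ee_pos: [0.4988, 0.2282, 0.2312]
eef_rot: [[0.032, 0.999, -0.0], [0.999, -0.032, -0.0], [-0.0, -0.0, -1.0]]
force: [-0.7, -0.5, -1.3]
finger_gap: 0.02
grasp_force: 35.0
```

Emit:
send_rows --pt "-0.001 0.003 -0.045 0" --pt "0 0 -0.05 0" --pt "0 0 -0.045 0" --pt "0 0 -0.02 0" --pt "0 0 -0.005 0"

```text
time_s: 29.65
ee_pos: [0.4954, 0.2307, 0.0632]
eef_rot: [[0.032, 0.999, -0.006], [1.0, -0.032, -0.002], [-0.002, -0.006, -1.0]]
force: [0.7, -0.3, -0.8]
finger_gap: 0.0196
grasp_force: 35.0
```

Emit:
send_rows --pt "0 0 -0.002 0" --pt "0 0 0 0" --pt "0 0 0 0" --pt "0 0 0 0"

```text
time_s: 30.05
ee_pos: [0.4987, 0.2326, 0.066]
eef_rot: [[0.03, 1.0, 0.003], [1.0, -0.03, 0.001], [0.001, 0.003, -1.0]]
force: [0.4, -0.2, -1.9]
finger_gap: 0.0195
grasp_force: 35.0
```

Emit:
send_rows --pt "0 0 -0.003 0" --pt "0 0 0 0" --pt "0 0 0 0"

```text
time_s: 30.35
ee_pos: [0.4987, 0.2327, 0.0624]
eef_rot: [[0.03, 1.0, 0.003], [1.0, -0.03, 0.001], [0.001, 0.003, -1.0]]
force: [1.2, 0.7, 2.2]
finger_gap: 0.0196
grasp_force: 35.0
```

Emit:
send_rows --pt "0 0 0 0" --pt "0 0 0 0" --pt "0 0 0 0" --grip 0.38

```text
time_s: 30.65
ee_pos: [0.4971, 0.2323, 0.0611]
eef_rot: [[0.03, 1.0, -0.001], [1.0, -0.03, -0.0], [-0.0, -0.001, -1.0]]
force: [-0.0, -0.4, -0.1]
finger_gap: 0.0354
grasp_force: 0.0
```

Emit:
send_rows --pt "0 0 0.03 0" --pt "0 0 0.05 0" --pt "0 0 0.05 0" --pt "0.01 -0.03 0.05 0" --pt "0.02 -0.04 0.02 0"

```text
time_s: 31.15
ee_pos: [0.527, 0.1681, 0.2587]
eef_rot: [[0.026, 1.0, 0.007], [1.0, -0.026, 0.001], [0.001, 0.007, -1.0]]
force: [0.8, 1.0, -0.4]
finger_gap: 0.0356
grasp_force: 0.0
```

Emit:
send_rows --pt "0.02 -0.04 0.03 0" --pt "0 -0.03 0 0" --pt "0 0 0 0" --pt "0 0 0 0" --pt "0 0 0 0" --grip 0

```text
time_s: 31.65
ee_pos: [0.544, 0.1008, 0.2807]
eef_rot: [[0.029, 1.0, -0.002], [1.0, -0.029, 0.0], [0.0, -0.002, -1.0]]
force: [0.0, 0.3, 0.7]
finger_gap: 0.0009
grasp_force: 0.0
```

```bash
python3 - <<'E'
from h import *
np.set_printoptions(precision=4,suppress=True)
s=ctrl.get_state();print(s['time_s'],s['ee_pos'],s['eef_rot'][:2],s['joints'])
im=snap('wrist');cv2.imwrite('pics/w6.png',im[:,:,::-1])
for c in R: print(c,brush('wrist',im,c,.05,100))
for l in ['dial_grip','dial_pointer','start_top','lid_hinge','lid_edge']: print(l,[(np.round(d['at'],4),round(d['confidence'],2)) for d in nets.place_of(l,'wrist')])
E
```

```text
31.65 [0.544  0.1008 0.2807] [[ 0.0287  0.9996 -0.0016]
 [ 0.9996 -0.0287  0.0004]] [-1.2549 -2.0574 98.7776  0.0194 83.3736  0.3879]
red [([391.3, -17.5], (73, 29), 43.0), ([443.2, 229.3], (110, 48), 88.6)]
green [([634.9, 69.6], (39, 36), -45.4), ([622.7, 226.1], (108, 48), 88.2)]
yellow [([499.7, 232.7], (109, 46), 88.4)]
dial_grip [(array([0.4667, 0.0943, 0.1233]), 0.89)]
dial_pointer [(array([0.4424, 0.1114, 0.1384]), 0.78), (array([0.6253, 0.2291, 0.023 ]), 0.22)]
start_top [(array([0.6218, 0.0898, 0.1199]), 0.92)]
lid_hinge []
lid_edge []
```

View pics/w6.png

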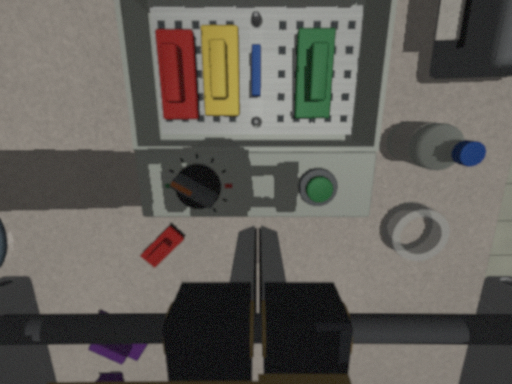

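The picture shows red at (177,75), yellow at (220,70) and green at (314,72), all upright on the seated plate. I now take the shut fingers over and behind the lid.

Emit:
send_rows --pt "0 0 0.045 0" --pt "0 0.02 0.045 0" --pt "0.002 0.03 0.035 0" --pt "0.002 0.045 0 0" --pt "0.002 0.048 0 0"

```text
time_s: 32.45
ee_pos: [0.5511, 0.2443, 0.4087]
eef_rot: [[0.031, 1.0, 0.004], [1.0, -0.031, 0.001], [0.001, 0.004, -1.0]]
force: [0.2, 0.3, -0.1]
finger_gap: 0.0003
grasp_force: 0.0
```

Emit:
send_rows --pt "0 0.048 0 0" --pt "0 0.048 0 0" --pt "0 0.045 0 0" --pt "0 0.006 0 0" --pt "0 0 0 0"

```text
time_s: 32.95
ee_pos: [0.5501, 0.3911, 0.4058]
eef_rot: [[0.027, 1.0, -0.001], [1.0, -0.027, -0.001], [-0.001, -0.001, -1.0]]
force: [-0.2, -0.5, -0.7]
finger_gap: 0.0006
grasp_force: 0.0
```

Emit:
send_rows --pt "0 0 0 0" --pt "0 0 0 0"

```text
time_s: 33.15
ee_pos: [0.551, 0.3885, 0.407]
eef_rot: [[0.031, 1.0, 0.001], [1.0, -0.031, -0.0], [0.0, 0.001, -1.0]]
force: [-0.3, -0.3, 0.0]
finger_gap: 0.0005
grasp_force: 0.0
```

Emit:
send_rows --pt "0 0 -0.045 0" --pt "0 0 -0.045 0" --pt "0 0 -0.04 0" --pt "0 -0.005 -0.012 0" --pt "0 -0.01 0 0"

```text
time_s: 33.65
ee_pos: [0.55, 0.3735, 0.2629]
eef_rot: [[0.03, 1.0, -0.003], [1.0, -0.03, -0.002], [-0.002, -0.003, -1.0]]
force: [0.5, 0.0, -0.0]
finger_gap: 0.0003
grasp_force: 0.0
```

Emit:
send_rows --pt "0 -0.008 0 0" --pt "0 -0.008 0 0" --pt "0 -0.006 0 0"

```text
time_s: 33.95
ee_pos: [0.5517, 0.3523, 0.2674]
eef_rot: [[0.03, 1.0, 0.004], [1.0, -0.03, 0.002], [0.002, 0.004, -1.0]]
force: [0.4, -0.2, -0.5]
finger_gap: 0.0005
grasp_force: 0.0
```

Now follow the arc, gently.

Emit:
send_rows --pt "0 -0.01 0 0" --pt "0 -0.014 -0.001 0" --pt "0 -0.0176 -0.002 0" --pt "0 -0.0176 -0.004 0" --pt "0 -0.017 -0.006 0"

```text
time_s: 34.45
ee_pos: [0.5502, 0.2751, 0.2511]
eef_rot: [[0.03, 1.0, -0.001], [1.0, -0.03, -0.0], [-0.0, -0.001, -1.0]]
force: [-1.7, 3.1, 0.3]
finger_gap: 0.0009
grasp_force: 1.1
```

Emit:
send_rows --pt "0 -0.016 -0.007 0" --pt "0 -0.015 -0.009 0" --pt "0 -0.014 -0.011 0" --pt "0 0 0 0"

```text
time_s: 34.85
ee_pos: [0.5499, 0.2293, 0.222]
eef_rot: [[0.032, 0.999, -0.003], [0.999, -0.032, -0.002], [-0.002, -0.003, -1.0]]
force: [-0.3, -0.6, -0.6]
finger_gap: 0.0002
grasp_force: 0.0
```

```bash
python3 - <<'E'
from h import *
s=ctrl.get_state();print(s['time_s'],s['ee_pos'],s['force'])
im=snap('side');cv2.imwrite('pics/s7.png',im[:,:,::-1])
print([(np.round(d['at'],4),round(d['confidence'],2)) for d in nets.place_of('lid_edge','side')])
E
```

```text
34.85 [0.5498684  0.22926275 0.22198114] [-0.30562114 -0.57791996 -0.6281832 ]
[]
```

View pics/s7.png

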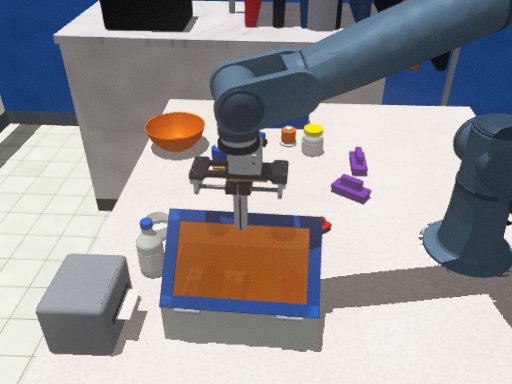

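The lid is about halfway down, with the fingers resting on its frame near the free edge (240,225).

Emit:
send_rows --pt "0 -0.0126 -0.0126 0" --pt "0 -0.011 -0.014 0" --pt "0 -0.0097 -0.015 0" --pt "0 -0.008 -0.016 0" --pt "0 -0.006 -0.017 0"

```text
time_s: 35.45
ee_pos: [0.5503, 0.1832, 0.1482]
eef_rot: [[0.03, 1.0, -0.001], [1.0, -0.03, -0.001], [-0.001, -0.001, -1.0]]
force: [-0.9, 0.1, 1.0]
finger_gap: 0.0004
grasp_force: 0.6
```

Emit:
send_rows --pt "0 -0.004 -0.017 0" --pt "0 -0.002 -0.014 0" --pt "0 0 -0.008 0" --pt "0 0 0 0"

```text
time_s: 35.85
ee_pos: [0.5493, 0.1783, 0.109]
eef_rot: [[0.03, 1.0, -0.003], [1.0, -0.03, -0.0], [-0.0, -0.003, -1.0]]
force: [-0.3, 0.9, -0.4]
finger_gap: 0.0006
grasp_force: 0.0
```

Emit:
send_rows --pt "0 0 -0.005 0" --pt "0 0 -0.004 0" --pt "0 0 0 0"

```text
time_s: 36.15
ee_pos: [0.5512, 0.1786, 0.1037]
eef_rot: [[0.029, 1.0, 0.001], [1.0, -0.029, -0.0], [-0.0, 0.001, -1.0]]
force: [-3.0, -1.0, 6.9]
finger_gap: 0.0006
grasp_force: 3.8
```

Emit:
send_rows --pt "0 0 -0.004 0" --pt "0 0 -0.003 0" --pt "0 0 0 0"

```text
time_s: 36.45
ee_pos: [0.5515, 0.1786, 0.1032]
eef_rot: [[0.028, 1.0, -0.001], [1.0, -0.028, -0.001], [-0.001, -0.001, -1.0]]
force: [-22.8, -5.4, 43.9]
finger_gap: 0.0001
grasp_force: 21.8
```

The lid is closed at z ≈ 0.103, the wall top plus its thickness. I retreat and move over the dial.

Emit:
send_rows --pt "0 0 0.03 0" --pt "0 0 0.05 0" --pt "-0.01 -0.01 0.05 8.5" --pt "-0.02 -0.02 0.02 8.5" --pt "-0.02 -0.02 0 8.5"

```text
time_s: 36.95
ee_pos: [0.5029, 0.1288, 0.2482]
eef_rot: [[-0.41, 0.912, 0.009], [0.912, 0.41, 0.0], [-0.003, 0.009, -1.0]]
force: [0.1, -0.9, 0.7]
finger_gap: 0.0004
grasp_force: 0.0
```

Emit:
send_rows --pt "-0.02 -0.02 0 8.5" --pt "-0.014 -0.016 0 8.5" --pt "0 0 0 8.5" --pt "0 0 0 8.5" --pt "0 0 0 0" --grip 0.5

```text
time_s: 37.45
ee_pos: [0.4671, 0.0929, 0.2435]
eef_rot: [[-0.846, 0.533, 0.001], [0.533, 0.846, 0.0], [-0.001, 0.001, -1.0]]
force: [1.1, -0.4, 0.3]
finger_gap: 0.0371
grasp_force: 0.0
```

Emit:
send_rows --pt "0 0 0 0" --pt "0 0 0 0" --pt "0 0 0 0"

```text
time_s: 37.75
ee_pos: [0.467, 0.0929, 0.2431]
eef_rot: [[-0.846, 0.534, -0.0], [0.534, 0.846, 0.0], [0.0, 0.0, -1.0]]
force: [-0.2, -0.3, 0.1]
finger_gap: 0.0466
grasp_force: 0.0
```

```bash
python3 - <<'E'
from h import *
np.set_printoptions(precision=4,suppress=True)
s=ctrl.get_state();print(s['time_s'],s['ee_pos'],s['eef_rot'][:2],s['joints'])
im=snap('wrist');cv2.imwrite('pics/w8.png',im[:,:,::-1])
for l in ['dial_grip','dial_pointer','start_top']: print(l,[(np.round(d['at'],4),round(d['confidence'],2)) for d in nets.place_of(l,'wrist')])
snap('side');print([(np.round(d['at'],4),round(d['confidence'],2)) for d in nets.place_of('lid_edge','side')])
E
```

```text
37.75 [0.467  0.0929 0.2431] [[-0.8457  0.5337 -0.    ]
 [ 0.5337  0.8457  0.    ]] [ -2.4282 -11.936  111.6409   0.0012  80.2953 -60.1722]
dial_grip [(array([0.4647, 0.095 , 0.1228]), 0.73)]
dial_pointer [(array([0.4436, 0.11  , 0.1363]), 0.59)]
start_top []
[(array([0.5446, 0.1386, 0.104 ]), 0.75)]
```

View pics/w8.png

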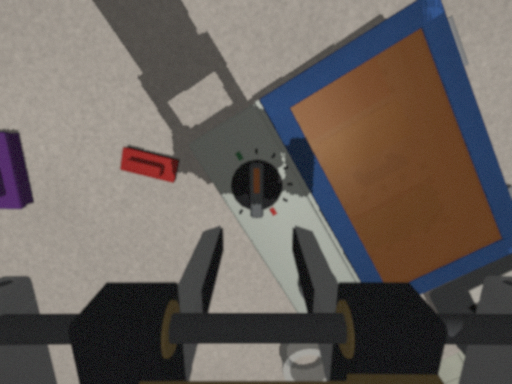

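The dial foot is centred at about (257,185), the bar is vertical in the image (aligned with the tool), and the lid is shut (edge z 0.104).

```bash
python3 - <<'E'
from h import *
np.set_printoptions(precision=4,suppress=True)
im=cv2.imread('pics/w8.png');g=cv2.cvtColor(im,cv2.COLOR_BGR2GRAY)
m=(g[150:222,220:300]<45).astype(np.uint8);c=cv2.findContours(m,0,1)[0];c=max(c,key=cv2.contourArea).reshape(-1,2)+[220,150]
print(cv2.minEnclosingCircle(c.astype(np.float32)))
uv=cv2.minEnclosingCircle(c.astype(np.float32))[0]
print(px2w('wrist',[uv],.105),px2w('wrist',[[257,165],[258,216]],.135),px2w('wrist',[[257,165],[258,216]],.135).mean(0))
E
```

```text
((256.12225341796875, 184.94363403320312), 25.206378936767578)
[[0.4654 0.0911 0.105 ]] [[0.4418 0.1072 0.135 ]
 [0.4889 0.0787 0.135 ]] [0.4653 0.093  0.135 ]
```

Emit:
send_rows --pt "-0.0015 -0.001 -0.04 0" --pt "0 0 -0.05 0" --pt "0 0 -0.035 0" --pt "0 0 -0.006 0" --pt "0 0 0 0"

```text
time_s: 38.55
ee_pos: [0.4651, 0.0918, 0.1118]
eef_rot: [[-0.846, 0.533, -0.002], [0.533, 0.846, 0.0], [0.001, -0.001, -1.0]]
force: [0.1, -0.9, -0.1]
finger_gap: 0.0468
grasp_force: 0.0
```

Emit:
send_rows --pt "0 0 0 0" --pt "0 0 0 0" --pt "0 0 0 0" --pt "0 0 0 0" --pt "0 0 0 0" --grip 0 --squeeze 30

```text
time_s: 39.05
ee_pos: [0.4662, 0.092, 0.1129]
eef_rot: [[-0.846, 0.533, 0.002], [0.533, 0.846, 0.001], [-0.001, 0.002, -1.0]]
force: [-0.3, 0.8, 2.2]
finger_gap: 0.0138
grasp_force: 30.0
```

Emit:
send_rows --pt "0 0 0 -8.3" --pt "0 0 0 -8.3" --pt "0 0 0 -8.3" --pt "0 0 0 -8.3" --pt "0 0 0 -8.3"

```text
time_s: 39.55
ee_pos: [0.466, 0.0919, 0.1129]
eef_rot: [[-0.275, 0.961, 0.001], [0.961, 0.275, 0.0], [-0.0, 0.001, -1.0]]
force: [0.3, 0.6, 2.9]
finger_gap: 0.0138
grasp_force: 30.0
```

Emit:
send_rows --pt "0 0 0 -8.3" --pt "0 0 0 -8.3" --pt "0 0 0 -8.3" --pt "0 0 0 -8.3" --pt "0 0 0 -8.3"

```text
time_s: 40.05
ee_pos: [0.4657, 0.0919, 0.1129]
eef_rot: [[0.431, 0.902, 0.0], [0.902, -0.431, 0.0], [0.0, 0.0, -1.0]]
force: [-2.7, 0.6, 3.9]
finger_gap: 0.0136
grasp_force: 30.0
```

Emit:
send_rows --pt "0 0 0 -8.3" --pt "0 0 0 -8.3" --pt "0 0 0 -8.3" --pt "0 0 0 -8.3" --pt "0 0 0 -8.3"

```text
time_s: 40.55
ee_pos: [0.4655, 0.0921, 0.1129]
eef_rot: [[0.921, 0.39, -0.0], [0.39, -0.921, 0.001], [0.0, -0.001, -1.0]]
force: [-2.3, 0.8, 4.3]
finger_gap: 0.0136
grasp_force: 30.0
```

Emit:
send_rows --pt "0 0 0 -8.3" --pt "0 0 0 -8.3" --pt "0 0 0 -8.3" --pt "0 0 0 0" --pt "0 0 0 0"

```text
time_s: 41.05
ee_pos: [0.4655, 0.0922, 0.1128]
eef_rot: [[1.0, -0.025, -0.0], [-0.025, -1.0, 0.001], [-0.0, -0.001, -1.0]]
force: [-2.5, 1.6, 5.2]
finger_gap: 0.0137
grasp_force: 30.0
```

Emit:
send_rows --pt "0 0 0 0" --pt "0 0 0 0" --pt "0 0 0 0" --grip 0.4

```text
time_s: 41.35
ee_pos: [0.4653, 0.0917, 0.1118]
eef_rot: [[1.0, -0.027, -0.0], [-0.027, -1.0, -0.0], [-0.0, 0.0, -1.0]]
force: [0.4, 0.1, 0.2]
finger_gap: 0.0341
grasp_force: 0.0
```

Emit:
send_rows --pt "0 0 0.03 0" --pt "0 0 0.05 0" --pt "0 0 0.05 0" --pt "0.02 0 0 0" --pt "0.045 0 0 0"

```text
time_s: 41.85
ee_pos: [0.5312, 0.092, 0.245]
eef_rot: [[1.0, -0.027, 0.005], [-0.027, -1.0, -0.0], [0.005, 0.0, -1.0]]
force: [0.1, -1.3, 0.7]
finger_gap: 0.0377
grasp_force: 0.0
```

Emit:
send_rows --pt "0.045 -0.001 0 0" --pt "0.045 -0.002 0 0" --pt "0 0 0 0" --pt "0 0 0 0" --pt "0 0 0 0" --grip 0

```text
time_s: 42.35
ee_pos: [0.6197, 0.0889, 0.2421]
eef_rot: [[1.0, -0.028, -0.0], [-0.028, -1.0, -0.0], [-0.0, 0.0, -1.0]]
force: [-0.0, 0.2, -0.1]
finger_gap: 0.0019
grasp_force: 0.0
```

```bash
python3 - <<'E'
from h import *
np.set_printoptions(precision=4,suppress=True)
s=ctrl.get_state();print(s['time_s'],s['ee_pos'],s['eef_rot'][:2],s['joints'],s['finger_gap'])
im=snap('wrist');cv2.imwrite('pics/w9.png',im[:,:,::-1])
for l in ['dial_grip','dial_pointer','start_top']: print(l,[(np.round(d['at'],4),round(d['confidence'],2)) for d in nets.place_of(l,'wrist')])
print(brush('wrist',im,'green',.118,100))
E
```

```text
42.35 [0.6197 0.0889 0.2421] [[ 0.9996 -0.0275 -0.0003]
 [-0.0275 -0.9996 -0.    ]] [-2.1978  9.2873 90.887  -0.0024 79.8405 89.3786] 0.0018955654892577687
dial_grip [(array([0.4645, 0.0902, 0.1224]), 0.69)]
dial_pointer [(array([0.4934, 0.0944, 0.138 ]), 0.68)]
start_top [(array([0.6214, 0.0889, 0.1217]), 0.69)]
[([623.5, 86.1], (32, 31), -30.9)]
```

View pics/w9.png

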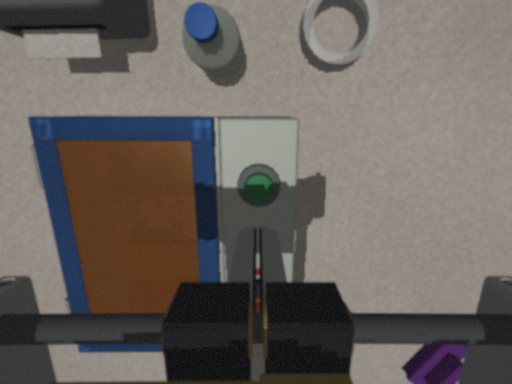

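The lid is shut, the button is at (258,185) directly below the tool line, and the pointer is by the red mark at (258,270). Now I press it.

Emit:
send_rows --pt "0.002 -0.001 -0.05 0" --pt "0 0 -0.045 0" --pt "0 0 -0.012 0" --pt "0 0 -0.005 0" --pt "0 0 0 0"

```text
time_s: 43.05
ee_pos: [0.6233, 0.0878, 0.1317]
eef_rot: [[1.0, -0.028, 0.002], [-0.028, -1.0, -0.0], [0.002, 0.0, -1.0]]
force: [0.2, -0.2, 0.3]
finger_gap: 0.0003
grasp_force: 0.0
```

Emit:
send_rows --pt "0 0 -0.005 0" --pt "0 0 -0.004 0" --pt "0 0 -0.004 0" --pt "0 0 0 0"

```text
time_s: 43.45
ee_pos: [0.6226, 0.0878, 0.1171]
eef_rot: [[1.0, -0.028, 0.0], [-0.028, -1.0, 0.0], [0.0, -0.0, -1.0]]
force: [0.6, -0.8, 1.2]
finger_gap: 0.0002
grasp_force: 0.5
```

Emit:
send_rows --pt "0 0 -0.003 0" --pt "0 0 -0.003 0" --pt "0 0 0 0" --pt "0 0 0 0"

```text
time_s: 43.85
ee_pos: [0.6228, 0.0878, 0.1116]
eef_rot: [[1.0, -0.028, 0.001], [-0.028, -1.0, -0.0], [0.001, 0.0, -1.0]]
force: [0.4, -0.2, 4.6]
finger_gap: 0.0007
grasp_force: 1.8
```

Emit:
send_rows --pt "0 0 -0.003 0" --pt "0 0 0 0" --pt "0 0 0 0"

```text
time_s: 44.15
ee_pos: [0.623, 0.0878, 0.111]
eef_rot: [[1.0, -0.028, 0.001], [-0.028, -1.0, -0.0], [0.001, 0.0, -1.0]]
force: [-6.6, -0.0, 15.2]
finger_gap: 0.0006
grasp_force: 7.8
```

Bottomed out. I retreat and take a final check.

Emit:
send_rows --pt "0 0 0.03 0" --pt "0 0 0.05 0" --pt "0 -0.03 0.05 0" --pt "0 -0.045 0.05 0" --pt "-0.04 -0.045 0.02 0"

```text
time_s: 44.65
ee_pos: [0.5934, -0.0082, 0.2879]
eef_rot: [[1.0, -0.027, 0.007], [-0.027, -1.0, -0.001], [0.007, 0.001, -1.0]]
force: [0.7, -0.2, 0.4]
finger_gap: 0.0005
grasp_force: 0.0
```

Emit:
send_rows --pt "-0.04 -0.045 0 0" --pt "-0.04 -0.045 0 0" --pt "0 -0.045 0 0" --pt "0 0 0 0" --pt "0 0 0 0"

```text
time_s: 45.15
ee_pos: [0.5242, -0.1271, 0.2833]
eef_rot: [[1.0, -0.03, -0.001], [-0.03, -1.0, 0.001], [-0.001, -0.001, -1.0]]
force: [-0.1, 0.4, 0.5]
finger_gap: 0.0005
grasp_force: 0.0
```

Emit:
send_rows --pt "0 0 0 0" --pt "0 0 0 0" --pt "0 0 0 0"

```text
time_s: 45.45
ee_pos: [0.5248, -0.1255, 0.2838]
eef_rot: [[1.0, -0.026, -0.0], [-0.026, -1.0, 0.0], [-0.0, -0.0, -1.0]]
force: [-0.2, -0.4, 0.1]
finger_gap: 0.0008
grasp_force: 0.0
```

```bash
python3 - <<'E'
from h import *
im=snap('top')
for l in ['dial_grip','dial_pointer','lid_edge','start_top']: print(l,[(np.round(d['at'],4),round(d['confidence'],2)) for d in nets.place_of(l,'top')])
s=ctrl.get_state();print(s['ee_pos'],s['force'])
cv2.imwrite('pics/t9.png',cv2.resize(im[100:280,60:300,::-1],(800,600),interpolation=cv2.INTER_CUBIC))
E
```

```text
dial_grip [(array([0.4648, 0.0893, 0.1244]), 0.86)]
dial_pointer [(array([0.4975, 0.0902, 0.1356]), 0.76)]
lid_edge [(array([0.5452, 0.1392, 0.1065]), 0.86), (array([0.6199, 0.0839, 0.1177]), 0.4)]
start_top [(array([0.62  , 0.0908, 0.1157]), 0.54)]
[ 0.52460008 -0.12626428  0.28391165] [ 0.43028116 -0.34511478 -0.69638976]
```

View pics/t9.png

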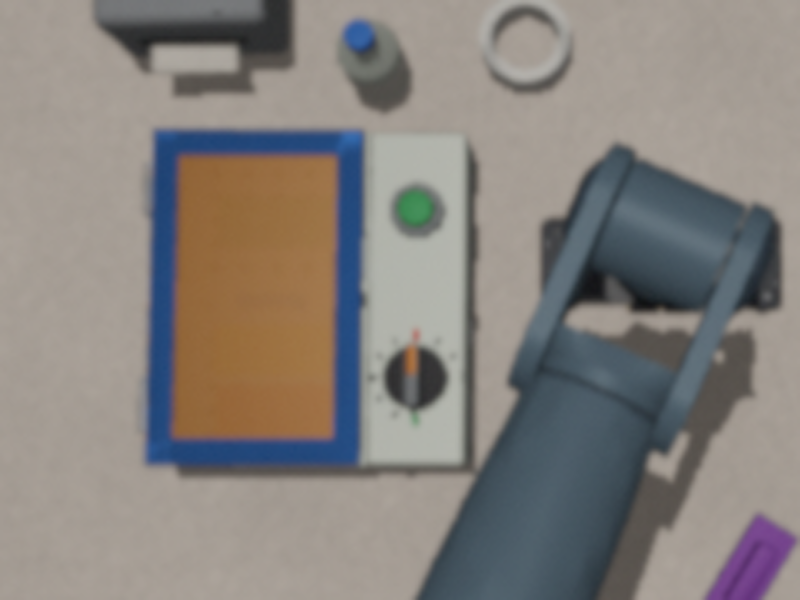

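The lid is flat and shut, the pointer at (412,357) faces the red mark at (415,335), and the button is out. I hand the job in.

```bash
python3 -c "
from rig import workorder
print(workorder.close_job())"
```

```text
the job is handed in; nothing more can be done
None
```

I handed the job in with everything done as asked: plate seated over both pins, the red, green and yellow brushes (no brown one was present) upright on it, lid closed, dial at the red mark, and the start button pressed and released. The hand-in gave no verdict.

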